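Tip the stamping dies from the tote tray into their box

TASK

Draw the tray of stamping dies out from under the tool rack, carry it by its bar to the plywood box and, with its mouth low over the box, tip it until all four dies have slid off into the box; do not touch the dies with the fingers or drop or fling them in from high up. Then stand the empty tray level in the middle of the marble slab and let go, leaving the other things on the bench where they are.

Things in the scene. Friction and masses are not known exactly. Their poses are not given: they have to be found in the camera images.
- tray: loose aluminium tote tray, about 0.28 kg empty, starting under the rack's beam, its -x end to the robot. Origin at the centre of its underside, z up. Floor 120 (x) by 110 mm (y), 3 mm thick; walls 3 mm thick, 25 mm tall on its -x, +x and -y sides, each x wall with a 24 mm wide strip in its middle rising to the bar; the +y side is open: the mouth.
- tray_bar (a point): point in the dark wooden carrying bar straight above the tray's origin, at mid height of the bar, 62 mm above the underside; axes as the tray's. The bar is 14 mm wide (y), 24 mm tall (z) and runs along x from 95 mm on the -x side of this point to 60 mm on the +x side.
- tray_bar_end (a point): centre of the bar's end face at tray x = -95 mm, 62 mm above the underside; axes as the tray's. The bar sticks out 35 mm beyond the -x wall; at the start only about 30 mm (25 to 35) of it stands out in front of the rack's beam.
- tray_mouth (a point): middle of the mouth's edge, on the tray floor's upper face, at tray y = +55 mm, 3 mm above the underside; axes as the tray's. The dies slide out here over the 114 mm wide open edge when it is tipped down. How steep the tray must be before they slide differs from time to time: usually 25 to 40 degrees; a shake helps.
- rack: wooden tool rack, fixed. A beam 70 mm deep (x), 440 mm long (y), from 100 to 160 mm above the bench, with awls and punches standing in it up to about 270 mm; it stands on an end post 24 mm thick at y = +-208 mm. Origin on the bench under its middle, its -x face (x = -35 mm) towards the robot.
- box: open plywood box, fixed to the bench: 180 mm (x) by 160 mm (y), 60 mm tall, walls and floor 7 mm. Origin at the centre of its underside. To the left (+y) or the right (-y) of the robot's middle.
- slab: marble slab, fixed, 220 mm (x) by 200 mm (y), top 25 mm above the bench. Origin at the centre of its underside. On the other side from the box.
- die0: loose steel stamping die, about 80 g: a block 24 by 24 by 16 mm with a round boss 16 mm across and 6 mm high on top; origin at the centre of the block's underside. Starts lying in the tray.
- die1: loose steel stamping die, about 80 g: a block 24 by 24 by 16 mm with a round boss 16 mm across and 6 mm high on top; origin at the centre of the block's underside. Starts lying in the tray.
- die2: loose steel stamping die, about 80 g: a block 24 by 24 by 16 mm with a round boss 16 mm across and 6 mm high on top; origin at the centre of the block's underside. Starts lying in the tray.
- die3: loose steel stamping die, about 80 g: a block 24 by 24 by 16 mm with a round boss 16 mm across and 6 mm high on top; origin at the centre of the block's underside. Starts lying in the tray.
- weight0: a loose round steel weight, 50 mm diameter, 45 mm tall, 0.6 kg; origin at the centre of its underside. Bystander, leave it be. Stands under the front of the rack, to the left of the tray.
- weight1: a loose round steel weight, 50 mm diameter, 45 mm tall, 0.6 kg; origin at the centre of its underside. Bystander, leave it be. Stands under the front of the rack, to the right of the tray.
- weight2: a loose round steel weight, 50 mm diameter, 45 mm tall, 0.6 kg; origin at the centre of its underside. Bystander, leave it be.
- glue: loose white glue bottle, 54 mm diameter, 110 mm tall; origin at the centre of its underside. Bystander.
- tape: loose roll of tape, ring of 90 mm outer and 60 mm inner diameter, 25 mm tall, lying flat; origin at the centre of its underside. Bystander.
- hammer: loose hammer lying at the right edge of the work area; origin midway under it. Bystander.
- jar: loose amber jar, 60 mm diameter, 80 mm tall; origin at the centre of its underside. Bystander.
Not all that is in view belongs to the job. Of the things like the tray, leave any that is purple; of the rest the larger one is meant.

How it is judged (in metres and radians):
On the way, in this order (a step that is already met when the one before it is completed fails the run):
1. the tray is out in front of the rack, all the dies on it (x of tray in the frame of rack below -0.06 m and distance between each of die0, die1, die2, die3 and tray below 0.085 m), for 0.1 s.
2. all four dies are in the box (x of die0 in the frame of box between -0.09 and 0.09 m and y of die0 in the frame of box between -0.08 and 0.08 m and z of die0 in the frame of box between 0 and 0.058 m and x of die1 in the frame of box between -0.09 and 0.09 m and y of die1 in the frame of box between -0.08 and 0.08 m and z of die1 in the frame of box between 0 and 0.058 m and x of die2 in the frame of box between -0.09 and 0.09 m and y of die2 in the frame of box between -0.08 and 0.08 m and z of die2 in the frame of box between 0 and 0.058 m and x of die3 in the frame of box between -0.09 and 0.09 m and y of die3 in the frame of box between -0.08 and 0.08 m and z of die3 in the frame of box between 0 and 0.058 m), for 0.2 s.
At the end, for the whole second after the job is handed in: All four dies lie at rest inside the box (below its rim), and the tray stands level (within 0.08 rad) and at rest on the slab, its centre within 40 mm of the slab's centre (all of step 2 and linear speed of each of die0, die1, die2, die3, tray below 0.03 m/s and horizontal distance between tray and slab below 0.04 m and z of tray in the frame of slab between 0.018 and 0.032 m and angle between tray's own z axis and vertical below 0.08 rad); the robot touches nothing.
It fails at once if the fingers touch a die (contact force between the fingers and die0 above 0.5 N or contact force between the fingers and die1 above 0.5 N or contact force between the fingers and die2 above 0.5 N or contact force between the fingers and die3 above 0.5 N).
It fails at once if a die falls or flies faster than 2 m/s (a fall of 20 cm) (linear speed of any of die0, die1, die2, die3 above 2 m/s).
It fails at once if a bystander is moved by more than 30 mm (distance of any of weight0, weight1, weight2, glue, tape, hammer, jar from where it was at the start of the episode above 0.03 m).
It also fails if it takes over 64 s, if anything falls off the work surface, if the arm or the gripper's body presses on something with over 40 N, if the wrist force passes 120 N, or if a joint passes its speed limit or range.

ROBOT

A 7-joint arm with a two-finger parallel gripper is mounted at the origin on the work surface. World frame = base frame: x ahead of the robot, y to its left, z up, the work surface at z = 0. Lengths are in mm, angles in rad, forces in N, time in s.
With the tool pointing down it reaches from about 400 to 875 mm from the base axis. Payload 4.4 kg.
Tool frame: the origin (TCP) lies between the finger pads; the fingertips stand ctrl.tip_reach ahead of it and the grasp point (between the pads) lies 8 mm behind it (ctrl.tip_reach is the distance from the TCP to the fingertips, in mm); z points along the fingers, y is the direction in which the jaws open and shut (so a half turn about z gives the same grasp; the last joint's range is limited). The gripper opens to 85 mm and grips with 20 to 120 N. Pads are 22 mm wide; open, the fingers measure 114 mm over their backs; the gripper's body (76 mm by 85 mm) begins 54 mm behind the grasp point. The pads swing forward as they close: fully open they stand 13 mm farther back than shut.
Start: joints at [1.117, 0.628, 0.038, 1.517, -0.027, 0.996, -0.02], TCP at [245.828, -601.736, 215.713] pointing down, gripper open.
Joint ranges: [-3.06, 3.06], [-0.37, 2.12], [-1.25, 1.32], [0.18, 2.47], [-1.1, 4.24], [0.23, 1.98], [-2.94, 2.94]. Speed limits (rad/s): [2.57, 2.57, 3.14, 3.14, 3.14, 3.14, 3.14].

INTERFACE

Orientations are given as [roll, pitch, yaw] about the fixed x, y, z axes, in that order (R = Rz(yaw) Ry(pitch) Rx(roll)).
In Python, from cell import status, viewer, order, ctrl gives the robot as it stands.
- The arm moves only by the tool play_rows, never from a script. Its argument "series" is a list of rows, each a list of 5 numbers: the shift along the tool's x, y, z in cm, then the turn about the tool's z in degrees, then the closure, from 0 (fully open) to 1 (shut). In form: [[x, y, z, yaw, gripper], ...]. A call has 1 to 8 rows; each row is the pose to reach, as a shift and turn from the pose commanded when the call began, along the tool's axes at that moment; what a row does not reach only later rows make up. A row lasts 1/10 s, in which the tool goes at most 50 mm and 8.59 degrees, less where a joint would pass 70% of its speed; a pose out of reach is approached as far as the arm can. A call with a gripper value outside its range is refused whole. The fingers move at their own pace and stop on an object; the grip force is fixed at half the most. Time passes only in rows, so rows that repeat a pose let the fingers close. It gives the time, the measured TCP pose, the force and the opening at its end, in the units of the state.
- status.read_state(): the state, without advancing time (a new reading comes with each control period).
- viewer.get_image(name): name is "scene" or "top"; returns a dict with "img" (480x640x3 uint8, red, green, blue), "vfov" (degrees; the focal length in pixels is half the picture's height over the tangent of half this angle, whatever the lens; pixels are square), "cx", "cy" (the principal point, pixels), "dist_coeffs" ([k1, k2, p1, p2, k3] as OpenCV has them; the pictures are not rectified), "rvec" (rotation vector, rad) and "tvec" (3), from world to camera coordinates, as OpenCV has them. Camera axes: x right, y down, z forward; pixel columns grow to the right and rows downward; lengths in mm; the calibration is good to about 2 mm. A picture is of the moment at which its call begins. There is no depth.
- order.finish_job(): hands the job in, once; it reports no verdict.
The state is a dict: "clock": time; "qpos": joint angles; "qd": joint speeds; "tau": joint torques, N m; "eef_pos": TCP position; "tool_rot": TCP orientation; "force": force on the tool from outside, world axes, zero at the start; "torque": the same for the moment, N m; "width": finger opening in mm.
Only numpy, scipy, OpenCV 4.12 (cv2) and the standard library are available. Lean on these libraries where they do the work, as an engineer would, in place of code of your own. Each camera call takes 0.05 s, during which the arm holds its last target. There are 200 camera calls.

## Working session

There is one attempt and no reset: what is moved stays moved. The work goes in short steps, Python scripts to look and compute and a tool call to move; the robot and the scene stay as the last step left them, time stands still between calls to the robot, and variables do not carry over. Pictures are saved under pics/ and viewed, about 8 in all and at most 12, crops included, and the job is handed in when it is done.

Besides the shell and the picture viewer there is one more tool, called after ">>>" in YAML: its name, and indented under it one key for each argument. play_rows: Moves the arm, as the interface text tells. Its arguments: {"type":"object","properties":{"series":{"type":"array","items":{"type":"array","items":{"type":"number"}}}},"required":["series"]}

```bash
mkdir -p pics; ls
cat > h.py <<'E'
import numpy as np, cv2
from cell import status, viewer, order, ctrl
def snap(n,fn=None):
    d=viewer.get_image(n)
    if fn: cv2.imwrite('pics/'+fn,d['img'][:,:,::-1])
    return d
def cam(d):
    f=240/np.tan(np.radians(d['vfov'])/2)
    K=np.array([[f,0,d['cx']],[0,f,d['cy']],[0,0,1.]])
    return K,np.array(d['dist_coeffs'],float),np.array(d['rvec'],float).ravel(),np.array(d['tvec'],float).ravel()
def ray(d,uv,z):
    K,D,r,t=cam(d);R=cv2.Rodrigues(r)[0]
    p=cv2.undistortPoints(np.array([[uv]],float),K,D)[0,0]
    c=-R.T@t;v=R.T@np.array([p[0],p[1],1]);return (c+v*(z-c[2])/v[2]).round(1)
def proj(d,P):
    K,D,r,t=cam(d);return cv2.projectPoints(np.array(P,float).reshape(-1,3),r,t,K,D)[0].reshape(-1,2).round(1)
E
python3 - <<'E'
from h import *
import pickle
print(status.read_state(), ctrl.tip_reach)
for n in('scene','top'):
    d=snap(n,n+'0.png');pickle.dump(d,open(n+'0.pkl','wb'));K,D,r,t=cam(d);print(n,K[0,0],D,(-cv2.Rodrigues(r)[0].T@t).round())
E
```

```text
pics
{'clock': 0.0, 'qpos': array([ 1.11718507,  0.6293564 ,  0.03842553,  1.51835146, -0.02695703,
        0.99631278, -0.02005163]), 'qd': array([ 2.27678941e-04, -1.67198882e-03, -5.03164448e-05,  5.02649820e-04,
       -4.09057561e-04,  8.16877576e-04, -5.49096196e-04]), 'tau': array([ 3.11989033e-04, -5.63400292e+01,  1.22613855e+00, -1.93445778e+01,
        1.09859221e-02,  1.04722913e-02, -1.43669200e-05]), 'eef_pos': array([ 245.58294404, -601.11711155,  214.78746978]), 'tool_rot': array([-3.13968293e+00,  5.20162048e-05,  3.87796725e-01]), 'force': array([-0.32061995,  0.71167705,  0.77413777]), 'torque': array([-0.00412363, -0.03367151, -0.02487758]), 'width': 85.40243574541995} 11.0
scene 445.17133868231167 [-0.07289916  0.          0.          0.          0.        ] [1247. -528.  638.]
top 436.4966792333235 [-0.00258852  0.          0.          0.          0.        ] [ 344.  -75. 1082.]
```

View pics/scene0.png

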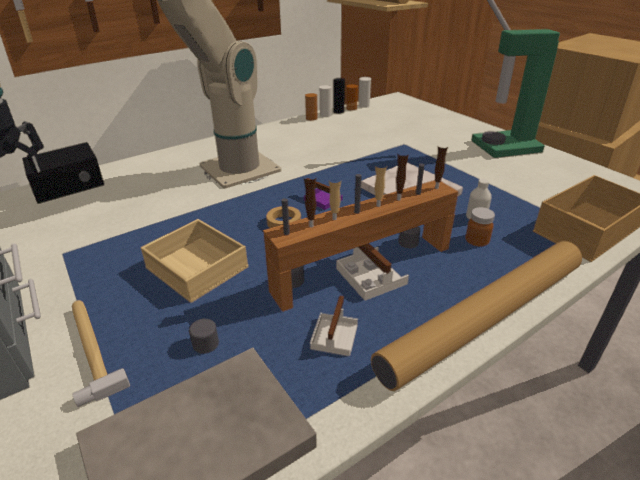

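View pics/top0.png

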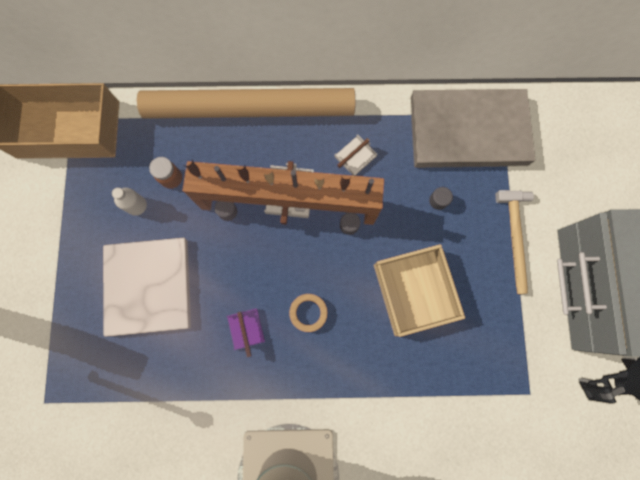

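Top picture: the candidates are a white tray under the rack beam (288,208), a smaller white tray behind the rack (355,155), and a purple tray (247,330). The one under the beam fits: it isn't purple, and it's the larger white one. The marble slab is at (146,286), the plywood box at (419,290) and the tape at (308,313). I'll confirm the tray in an enlarged crop.

Run:
```python
from h import *
import pickle
a=cv2.imread('pics/top0.png');s=cv2.imread('pics/scene0.png')
A=cv2.resize(a[150:250,180:390],(800,381),interpolation=cv2.INTER_CUBIC)
B=cv2.resize(s[225:305,320:430],(300,218),interpolation=cv2.INTER_CUBIC)
C=np.zeros((600,800,3),np.uint8);C[:381]=A;C[382:600,:300]=B
B2=cv2.resize(a[235:350,370:470],(190,218),interpolation=cv2.INTER_CUBIC);C[382:600,310:500]=B2
cv2.imwrite('pics/c1.png',C)
d=pickle.load(open('top0.pkl','rb'))
for n,uv,z in [('slabTL',(102,241),25),('slabTR',(186,239),25),('slabBR',(188,330),25),('slabBL',(104,335),25),
 ('boxTL',(376,265),60),('boxTR',(441,247),60),('boxBR',(463,318),60),('boxBL',(399,336),60),
 ('rackFL',(186,199),160),('rackFR',(382,211),160),('rackBL',(188,163),160),('rackBR',(384,177),160),('tape',(308,313),25),('purp',(247,330),30),('bar?',(284,220),62)]:
  print(n,ray(d,uv,z))
```

```text
slabTL [551.9 450.7  25. ]
slabTR [553.7 244.8  25. ]
slabBR [333.9 231.1  25. ]
slabBL [325.6 428.8  25. ]
boxTL [ 477.3 -216.    60. ]
boxTR [ 518.  -372.7   60. ]
boxBR [ 350.8 -412.3   60. ]
boxBL [ 312.7 -262.1   60. ]
rackFL [616.2 207.6 160. ]
rackFR [ 582.7 -220.1  160. ]
rackBL [699.1 206.5 160. ]
rackBR [ 660.2 -227.9  160. ]
tape [369.  -53.5  25. ]
purp [331.7  90.7  30. ]
bar? [589.2   0.8  62. ]
```

View pics/c1.png

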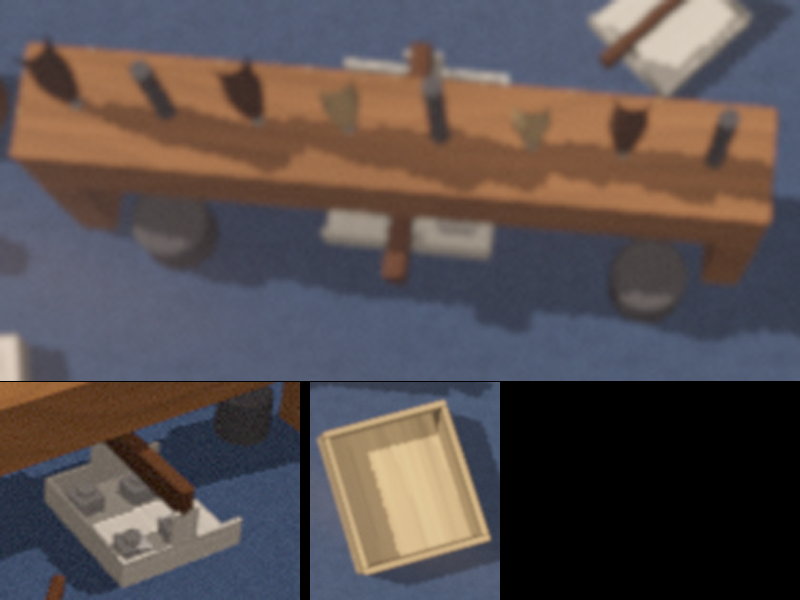

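The crop confirms it: the tray under the beam holds four dies, with its bar end face at about (284,219) in the top picture. It's the larger white tray.

```bash
cat >> h.py <<'E'
from scipy.spatial.transform import Rotation as Ro
def go(target,yawdeg):
    "row (cm,cm,cm,deg) from present pose to world target TCP & tool-x yaw"
    s=status.read_state();R=Ro.from_euler('xyz',s['tool_rot']).as_matrix()
    dl=R.T@(np.array(target,float)-s['eef_pos'])/10
    y=np.degrees(np.arctan2(R[1,0],R[0,0]));dy=-((yawdeg-y+90)%180-90)
    print('at',s['eef_pos'].round(1),'yaw',y.round(2),'F',s['force'].round(1),'w',s['width'].round(1),'t',s['clock'],'-> row',dl.round(2),dy.round(2))
E
python3 - <<'E'
from h import *
import pickle
d=pickle.load(open('top0.pkl','rb'))
c=lambda x,y:(180+x*210/800-.5,150+y*100/381-.5)
for n,uv,z in [('endtop',c(397,250),74),('endbot',c(394,280),50),('endtopL',c(388,250),74),('endtopR',c(407,250),74),('fartop',c(421,42),74),('front wall topL',c(327,238),25),('frontwall topR',c(492,250),25),('backwallL',c(345,60),25),('backwallR',c(508,76),25),
 ('rackFtopmid',c(400,190),160),('rackFbotmid',c(400,216),100),('w0',c(172,215),45),('w1',c(648,265),45),('rackFL',c(12,157),160),('rackFR',c(772,222),160)]:
  print(n,ray(d,uv,z))
go([520,0,200],0)
E
```

```text
endtop [5.983e+02 5.000e-01 7.400e+01]
endbot [584.7   4.3  50. ]
endtopL [598.4   6.1  74. ]
endtopR [598.2  -5.7  74. ]
fartop [734.9 -15.   74. ]
front wall topL [619.4  50.   25. ]
frontwall topR [609.7 -57.9  25. ]
backwallL [741.9  38.8  25. ]
backwallR [729.1 -70.   25. ]
rackFtopmid [612.1  -7.7 160. ]
rackFbotmid [613.1  -3.3 100. ]
w0 [631.  147.4  45. ]
w1 [ 593.3 -158.1   45. ]
rackFL [635.1 215.7 160. ]
rackFR [ 589.9 -220.8  160. ]Traceback (most recent call last):
  File "<stdin>", line 8, in <module>
  File "h.py", line 23, in go
    print('at',s['eef_pos'].round(1),'yaw',y.round(2),'F',s['force'].round(1),'w',s['width'].round(1),'t',s['clock'],'-> row',dl.round(2),dy.round(2))
                                                                                  ^^^^^^^^^^^^^^^^
AttributeError: 'float' object has no attribute 'round'
```

```bash
sed -i "s/s\['width'\].round(1)/round(s['width'],1)/" h.py; python3 -c "
from h import *
go([540,5.5,215],-6)"
```

```text
at [ 245.6 -601.2  214.9] yaw 22.22 F [-0.8  0.1 -0.3] w 85.9 t 0.1 -> row [ 50.19 -45.04   0.06] 28.22
```

>>> play_rows:
  series:
    - [50,-45,0,28,0]
    - [50,-45,0,28,0]
    - [50,-45,0,28,0]
    - [50,-45,0,28,0]
    - [50,-45,0,28,0]
    - [50,-45,0,28,0]
    - [50,-45,0,28,0]
    - [50,-45,0,28,0]

```text
clock: 0.9
eef_pos: [420.3, -239.6, 215.6]
tool_rot: [-3.141, 0.0, -0.101]
force: [0.1, -0.4, 0.6]
width: 85.8
```

```bash
python3 -c "
from h import *
go([540,5.5,215],-6)"
```

```text
at [ 420.3 -239.6  215.6] yaw -5.79 F [ 0.1 -0.4  0.6] w 85.8 t 0.9 -> row [  9.44 -25.59   0.06] 0.21
```

>>> play_rows:
  series:
    - [9,-24,0,0,0.4]
    - [9,-24,0,0,0.4]
    - [9,-24,0,0,0.4]
    - [9,-24,0,0,0.4]
    - [9,-24,0,0,0.4]
    - [9,-24,0,0,0.4]
    - [9,-24,0,0,0.4]
    - [9,-24,0,0,0.4]

```text
clock: 1.7
eef_pos: [532.7, -13.3, 215.4]
tool_rot: [3.14, 0.001, -0.102]
force: [-0.4, -1.3, 0.3]
width: 51.2
```

```bash
python3 -c "
from h import *
go([550,4.5,54],-6)
import cv2
a=snap('top')['img'];s=snap('scene')['img']
C=np.zeros((600,800,3),np.uint8)
C[:300]=cv2.resize(a[150:270,130:450],(800,300),interpolation=cv2.INTER_CUBIC)
C[300:]=cv2.resize(s[130:280,220:420],(800,600),interpolation=cv2.INTER_CUBIC)[150:450]
cv2.imwrite('pics/c2.png',C[:,:,::-1])"
```

```text
at [532.7 -13.3 215.4] yaw -5.86 F [-0.4 -1.3  0.3] w 51.2 t 1.7 -> row [ 1.55 -1.97 16.13] 0.14
```

>>> play_rows:
  series:
    - [1.5,-2,4,0,0.4]
    - [1.5,-2,8,0,0.4]
    - [1.5,-2,12,0,0.4]
    - [1.5,-2,15,0,0.4]
    - [1.5,-2,16.1,0,0.4]
    - [1.5,-2,16.1,0,0.4]

```text
clock: 2.4
eef_pos: [549.4, 5.1, 53.7]
tool_rot: [3.141, 0.003, -0.103]
force: [-0.5, -0.2, 2.0]
width: 51.3
```

```bash
python3 -c "
from h import *
go([573,2,54],-6)
a=snap('top')['img'];s=snap('scene')['img']
C=np.zeros((600,800,3),np.uint8)
C[:300]=cv2.resize(a[150:250,180:390],(800,381),interpolation=cv2.INTER_CUBIC)[81:]
C[300:]=cv2.resize(s[160:300,290:430],(600,600),interpolation=cv2.INTER_CUBIC)[150:450,:].repeat(1,1).copy() if 0 else cv2.resize(s[200:290,220:460],(800,300),interpolation=cv2.INTER_CUBIC)
cv2.imwrite('pics/c2.png',C[:,:,::-1])"
```

```text
at [549.4   5.1  53.7] yaw -5.9 F [-0.5 -0.2  2. ] w 51.3 t 2.4 -> row [ 2.38  0.07 -0.03] 0.1
```

View pics/c2.png

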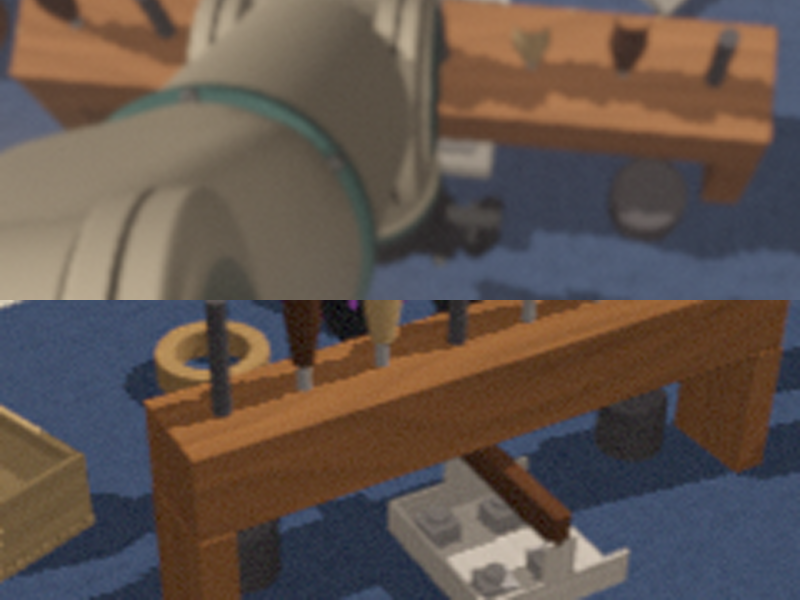

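>>> play_rows:
  series:
    - [0.6,0,0,0,0.4]
    - [1.2,0,0,0,0.4]
    - [1.6,0,0,0,0.4]
    - [2.0,0,0,0,0.4]
    - [2.0,0,0,0,0.4]

```text
clock: 3.0
eef_pos: [571.4, 4.5, 55.0]
tool_rot: [-3.141, -0.001, -0.101]
force: [-0.2, -0.2, 0.5]
width: 51.4
```

>>> play_rows:
  series:
    - [0.2,0,0,0,0.4]
    - [0.2,0,0,0,0.4]
    - [0.4,0,0,0,0.4]
    - [0.4,0,0,0,0.4]

```text
clock: 3.4
eef_pos: [574.6, 4.1, 54.7]
tool_rot: [-3.142, -0.0, -0.101]
force: [-1.4, -0.3, 0.9]
width: 51.4
```

>>> play_rows:
  series:
    - [0.2,0,0,0,0.4]
    - [0.2,0,0,0,0.4]
    - [0.3,0,0,0,0.4]
    - [0.3,0,0,0,0.4]

```text
clock: 3.8
eef_pos: [577.5, 3.8, 54.7]
tool_rot: [-3.142, -0.0, -0.101]
force: [-0.6, -0.1, -0.9]
width: 51.3
```

>>> play_rows:
  series:
    - [0.2,0,0,0,0.4]
    - [0.2,0,0,0,0.4]
    - [0.3,0,0,0,0.4]
    - [0.3,0,0,0,0.4]

```text
clock: 4.2
eef_pos: [580.5, 3.4, 54.7]
tool_rot: [-3.142, -0.0, -0.101]
force: [-0.1, -0.1, -0.6]
width: 51.2
```

>>> play_rows:
  series:
    - [0.2,0,0,0,0.4]
    - [0.2,0,0,0,0.6]
    - [0.2,0,0,0,1]
    - [0.2,0,0,0,1]
    - [0.2,0,0,0,1]
    - [0.2,0,0,0,1]
    - [0.2,0,0,0,1]

```text
clock: 4.9
eef_pos: [582.4, 3.5, 55.0]
tool_rot: [-3.141, -0.0, -0.101]
force: [-1.1, 1.0, 4.1]
width: 10.1
```

>>> play_rows:
  series:
    - [0,0,0,0,1]
    - [0,0,0,0,1]

```text
clock: 5.1
eef_pos: [582.3, 3.5, 54.9]
tool_rot: [-3.141, 0.0, -0.101]
force: [-1.9, 1.0, 5.5]
width: 9.9
```

>>> play_rows:
  series:
    - [-0.2,0,0,0,1]
    - [-0.4,0,0,0,1]
    - [-0.6,0,0,0,1]
    - [-0.8,0,0,0,1]
    - [-1.0,0,0,0,1]
    - [-1.2,0,0,0,1]
    - [-1.4,0,0,0,1]
    - [-1.4,0,0,0,1]

```text
clock: 5.9
eef_pos: [568.3, 4.6, 54.9]
tool_rot: [3.142, -0.0, -0.101]
force: [4.1, -1.0, 4.3]
width: 10.6
```

```bash
python3 -c "
from h import *
go([573,2,54],-6)
a=snap('top')['img'];s=snap('scene')['img']
C=np.zeros((600,800,3),np.uint8)
C[:300]=cv2.resize(a[150:250,180:390],(800,381),interpolation=cv2.INTER_CUBIC)[81:]
C[300:]=cv2.resize(s[200:290,220:460],(800,300),interpolation=cv2.INTER_CUBIC)
cv2.imwrite('pics/c3.png',C[:,:,::-1])"
```

```text
at [568.3   4.6  54.9] yaw -5.79 F [ 4.1 -1.   4.3] w 10.6 t 5.9 -> row [0.5  0.22 0.09] 0.21
```

View pics/c3.png

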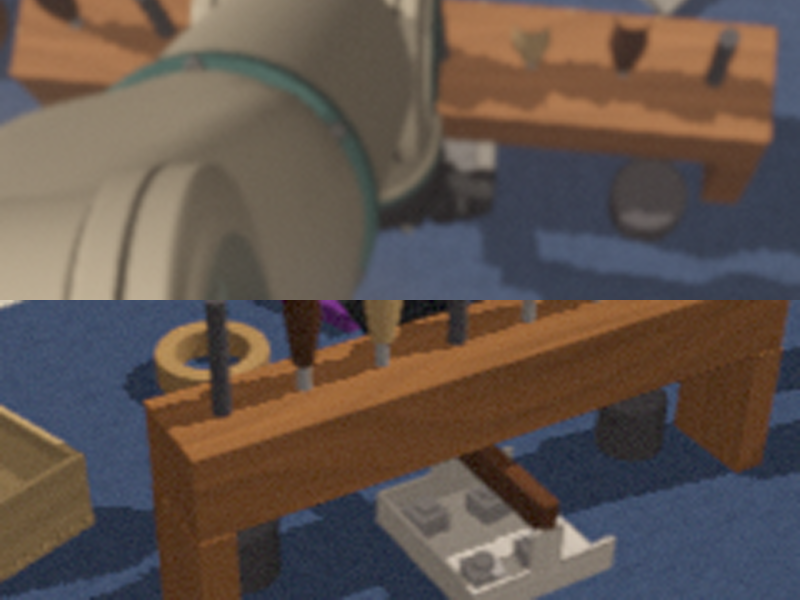

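The tray is following: its far bar end shifted in the scene crop from about (570,540) to (555,520). I'll keep pulling.

>>> play_rows:
  series:
    - [-0.5,0,0,0,1]
    - [-1.0,0,0,0,1]
    - [-1.5,0,0,0,1]
    - [-2.0,0,0,0,1]
    - [-2.6,0,0,0,1]
    - [-3.2,0,0,0,1]
    - [-3.8,0,0,0,1]
    - [-3.8,0,0,0,1]

```text
clock: 6.8
eef_pos: [528.9, 8.7, 54.7]
tool_rot: [3.141, 0.002, -0.101]
force: [1.6, 0.6, 8.3]
width: 10.0
```

>>> play_rows:
  series:
    - [0,0,0,0,0.6]
    - [0,0,0,0,0.6]
    - [0,0,0,0,0.6]
    - [1.2,0,0,0,0.6]
    - [2.4,0,0,0,0.6]
    - [2.4,0,0,0,1]
    - [2.4,0,0,0,1]
    - [2.4,0,0,0,1]

```text
clock: 7.6
eef_pos: [554.2, 6.1, 54.6]
tool_rot: [3.142, -0.0, -0.101]
force: [2.0, 0.1, -1.9]
width: 11.3
```

>>> play_rows:
  series:
    - [0,0,0,0,1]
    - [0,0,0,0,1]

```text
clock: 7.8
eef_pos: [554.2, 6.1, 54.6]
tool_rot: [3.142, 0.0, -0.101]
force: [1.7, -0.2, -1.9]
width: 11.1
```

>>> play_rows:
  series:
    - [-0.7,0,0,0,1]
    - [-1.6,0,0,0,1]
    - [-2.8,0,0,0,1]
    - [-4.2,0,0,0,1]
    - [-5.6,0,0,0,1]
    - [-7,0,0,0,1]
    - [-8.4,0,0,0,1]
    - [-9.6,0,0,0,1]

```text
clock: 8.6
eef_pos: [456.5, 16.0, 54.7]
tool_rot: [3.141, 0.002, -0.101]
force: [0.7, -0.3, -3.3]
width: 11.3
```

>>> play_rows:
  series:
    - [-0.5,0,0,0,1]
    - [-0.5,0,0,0,1]
    - [-0.5,0,0,0,0.5]
    - [-0.5,0,0,0,0.5]
    - [-0.5,0,0,0,0.5]
    - [-0.5,0,-3,0,0.5]
    - [-0.5,0,-7,0,0.5]
    - [-0.5,0,-11,0,0.5]

```text
clock: 9.4
eef_pos: [454.0, 16.1, 165.9]
tool_rot: [3.141, 0.001, -0.101]
force: [1.0, 0.9, -1.0]
width: 42.8
```

>>> play_rows:
  series:
    - [-4,-4,-3,0,0.5]
    - [-8,-8,-5,0,0.5]
    - [-11,-12,-5,0,0.5]
    - [-12,-16,-5,0,0.5]
    - [-12,-20,-5,0,0.5]

```text
clock: 9.9
eef_pos: [352.8, 226.9, 215.6]
tool_rot: [-3.141, -0.0, -0.101]
force: [1.5, -0.5, 0.2]
width: 42.6
```

```bash
python3 -c "
from h import *
import pickle
go([573,2,54],-6)
d=snap('top');pickle.dump(d,open('top1.pkl','wb'));a=d['img']
C=cv2.resize(a[190:290,225:355],(780,600),interpolation=cv2.INTER_CUBIC)
cv2.imwrite('pics/c4.png',C[:,:,::-1])"
```

```text
at [352.8 226.9 215.6] yaw -5.78 F [ 1.5 -0.5  0.2] w 42.6 t 9.9 -> row [24.17 20.16 16.16] 0.22
```

View pics/c4.png

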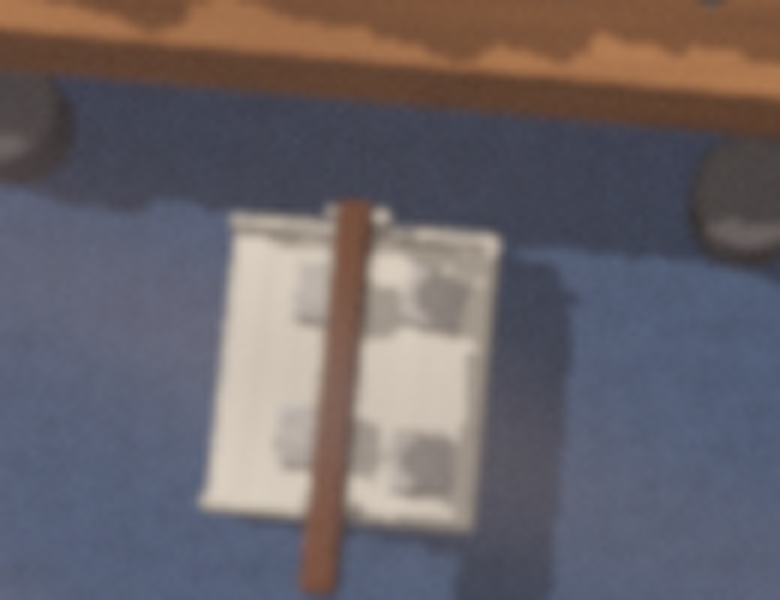

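The tray is out and the four dies are in two columns, near crop rows 295 and 445. The bar runs from (320,590) to (353,203), and the mouth faces left (+y).

```bash
python3 -c "
from h import *
import pickle
d=pickle.load(open('top1.pkl','rb'))
c=lambda x,y:(225+x/6-.4,190+y/6-.4)
n=ray(d,c(321,582),74);f=ray(d,c(354,203),74)
nb=ray(d,c(319,594),50)
print(n,nb,f,np.linalg.norm(f-n))
for q in [(202,505),(470,528),(500,236),(233,215)]: print(ray(d,c(*q),25))
u=(f-n)/np.linalg.norm(f-n);yaw=np.degrees(np.arctan2(u[1],u[0]));C=n+u*95;print('centre',C,yaw)
go([C[0],C[1],140],yaw)"
```

```text
[429.   13.7  74. ] [426.3  16.5  50. ] [578.    0.8  74. ] 149.55738029264887
[465.   66.1  25. ]
[453.9 -42.2  25. ]
[574.5 -55.7  25. ]
[585.1  54.5  25. ]
centre [523.64594774   5.50582063  74.        ] -4.9481685229876655
at [354.4 237.7 215.9] yaw -5.2 F [1.8 9.4 0.7] w 42.5 t 9.95 -> row [18.94 21.66  7.46] -0.26
```

>>> play_rows:
  series:
    - [5,5,0,0,0.5]
    - [9,10,2,0,0.5]
    - [13,14.5,4,0,0.5]
    - [16.5,19,6,0,0.5]
    - [18.6,21.6,7.5,0,0.5]
    - [18.6,21.6,7.5,0,0.5]

```text
clock: 10.55
eef_pos: [519.5, -10.3, 139.1]
tool_rot: [3.142, -0.001, -0.102]
force: [0.2, 0.6, -0.9]
width: 42.7
```

```bash
python3 -c "
from h import *
go([521,5.5,54.5],-5.5)"
```

```text
at [519.5 -10.3 139.1] yaw -5.82 F [ 0.2  0.6 -0.9] w 42.7 t 10.55 -> row [-0.01 -1.59  8.46] -0.32
```

>>> play_rows:
  series:
    - [0,-1.6,1,0,0.5]
    - [0,-1.6,3,0,0.5]
    - [0,-1.6,6,0,0.5]
    - [0,-1.6,8.5,0,0.5]
    - [0,-1.6,8.5,0,0.5]
    - [0,-1.6,8.5,0,1]
    - [0,-1.6,8.5,0,1]
    - [0,-1.6,8.5,0,1]

```text
clock: 11.35
eef_pos: [520.9, 8.3, 56.2]
tool_rot: [-3.141, -0.003, -0.101]
force: [0.0, 0.7, 2.4]
width: 10.4
```

>>> play_rows:
  series:
    - [0,0,0,0,1]
    - [0,0,0,0,1]
    - [0,0,-0.5,0,1]
    - [0,0,-2,0,1]
    - [0,0,-4.5,0,1]
    - [0,0,-7.5,0,1]
    - [0,0,-10,0,1]
    - [0,0,-10,0,1]

```text
clock: 12.15
eef_pos: [521.4, 7.8, 157.3]
tool_rot: [-3.141, -0.005, -0.101]
force: [1.1, -0.1, -7.1]
width: 10.7
```

```bash
python3 -c "
from h import *
go([415,-316,165],14.5)
snap('scene','s5.png')
c=cv2.imread('pics/s5.png')[120:300,180:420];cv2.imwrite('pics/c5.png',cv2.resize(c,(800,600),interpolation=cv2.INTER_CUBIC))"
```

```text
at [521.4   7.8 157.3] yaw -5.79 F [ 1.1 -0.1 -7.1] w 10.7 t 12.15 -> row [-7.31 33.29 -0.83] -20.29
```

View pics/c5.png

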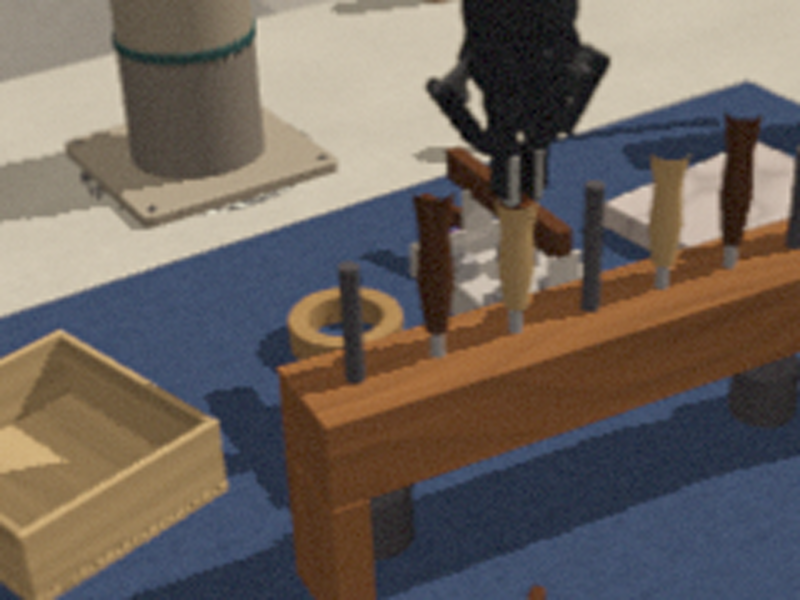

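>>> play_rows:
  series:
    - [-0.2,0.8,0,0,1]
    - [-0.6,2.2,0,0,1]
    - [-1.1,4.2,0,0,1]
    - [-1.6,6.8,0,0,1]
    - [-2.2,10,0,0,1]
    - [-2.8,13.6,0,0,1]
    - [-3.4,17.4,0,0,1]
    - [-4,21.4,0,0,1]

```text
clock: 13.0
eef_pos: [455.7, -202.8, 153.3]
tool_rot: [-3.141, 0.003, -0.102]
force: [0.0, -0.8, -6.4]
width: 10.7
```

>>> play_rows:
  series:
    - [-0.6,3.8,0,0,1]
    - [-1.1,7.2,0,0,1]
    - [-1.6,10,0,0,1]
    - [-2,12.2,0,0,1]
    - [-2.2,13.6,0,0,1]
    - [-2.3,14.3,0,0,1]
    - [-2.3,14.5,0,0,1]
    - [-2.3,14.5,0,-2,1]

```text
clock: 13.8
eef_pos: [421.0, -341.7, 154.3]
tool_rot: [-3.14, 0.001, -0.063]
force: [0.2, 0.3, -7.6]
width: 10.1
```

>>> play_rows:
  series:
    - [0,0,0,-3,1]
    - [0,0,0,-7,1]
    - [0,0,0,-11,1]
    - [0,0,0,-14,1]
    - [0,0,0,-16,1]
    - [0,0,0,-17.5,1]
    - [0,0,0,-18,1]
    - [0,0,0,-18,1]

```text
clock: 14.6
eef_pos: [420.9, -342.6, 154.7]
tool_rot: [-3.141, -0.0, 0.249]
force: [0.4, -0.0, -6.8]
width: 10.5
```

```bash
python3 -c "
from h import *
import pickle
go([422,-343,116],14.5)
d=snap('top');pickle.dump(d,open('top2.pkl','wb'));e=snap('scene')
C=np.zeros((600,800,3),np.uint8)
C[:,:400]=cv2.resize(d['img'][220:360,370:490],(400,467),interpolation=cv2.INTER_CUBIC)[:467].repeat(1,0) if 0 else cv2.copyMakeBorder(cv2.resize(d['img'][220:360,370:490],(400,467),interpolation=cv2.INTER_CUBIC),0,133,0,0,cv2.BORDER_CONSTANT)
C[:467,400:]=cv2.resize(e['img'][180:320,130:250],(400,467),interpolation=cv2.INTER_CUBIC)
cv2.imwrite('pics/c6.png',C[:,:,::-1])"
```

```text
at [ 420.9 -342.6  154.7] yaw 14.24 F [ 0.4 -0.  -6.8] w 10.5 t 14.6 -> row [0.09 0.07 3.87] -0.26
```

View pics/c6.png

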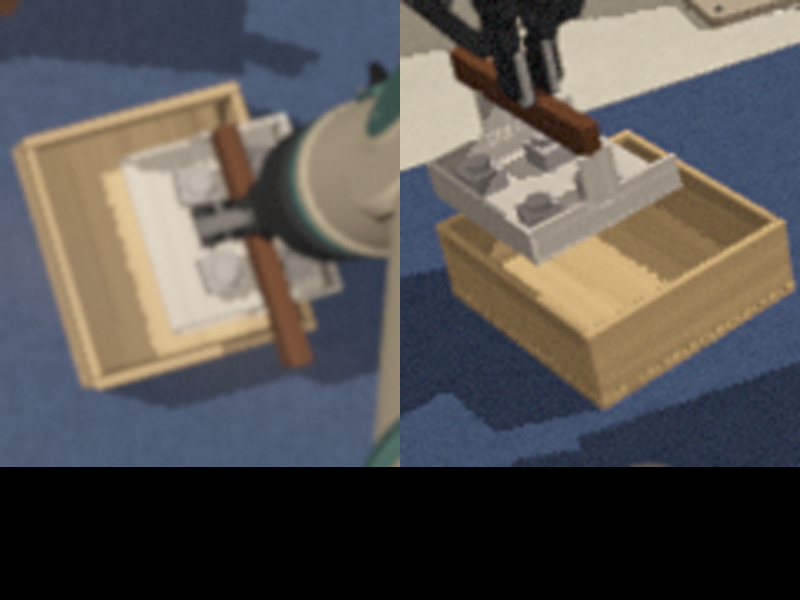

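>>> play_rows:
  series:
    - [0,0,0.8,0,1]
    - [0,0,2,0,1]
    - [0,0,3,0,1]
    - [0,0,3.6,0,1]
    - [0,0,3.8,0,1]
    - [0,0,4.0,0,1]
    - [0,0,4.2,0,1]
    - [0,0,4.2,0,1]

```text
clock: 15.5
eef_pos: [420.6, -341.0, 113.9]
tool_rot: [-3.139, 0.0, 0.249]
force: [-4.7, 7.2, 10.5]
width: 10.5
```

>>> play_rows:
  series:
    - [0,0,0.2,0,1]
    - [0,0,0.4,0,1]
    - [0,-0.1,0.6,0,1]
    - [0,-0.2,0.8,0,1]
    - [0,-0.2,0.8,0,1]

```text
clock: 16.0
eef_pos: [419.6, -335.0, 106.4]
tool_rot: [-3.133, 0.001, 0.251]
force: [-5.1, 15.0, 19.4]
width: 10.5
```

>>> play_rows:
  series:
    - [0,-0.1,0.2,0,1]
    - [0,-0.2,0.4,0,1]
    - [0,-0.3,0.6,0,1]
    - [0,-0.4,0.8,0,1]
    - [0,-0.4,0.8,0,1]

```text
clock: 16.5
eef_pos: [417.8, -327.9, 98.5]
tool_rot: [-3.128, 0.002, 0.252]
force: [-7.5, 22.4, 26.9]
width: 10.2
```

```bash
python3 -c "
from h import *
go([422,-343,116],14.5)
e=snap('scene')
cv2.imwrite('pics/c7.png',cv2.resize(e['img'][180:320,110:280],(728,600),interpolation=cv2.INTER_CUBIC)[:,:,::-1])"
```

```text
at [ 417.8 -327.9   98.5] yaw 14.46 F [-7.5 22.4 26.9] w 10.2 t 16.5 -> row [ 0.03  1.54 -1.77] -0.04
```

View pics/c7.png

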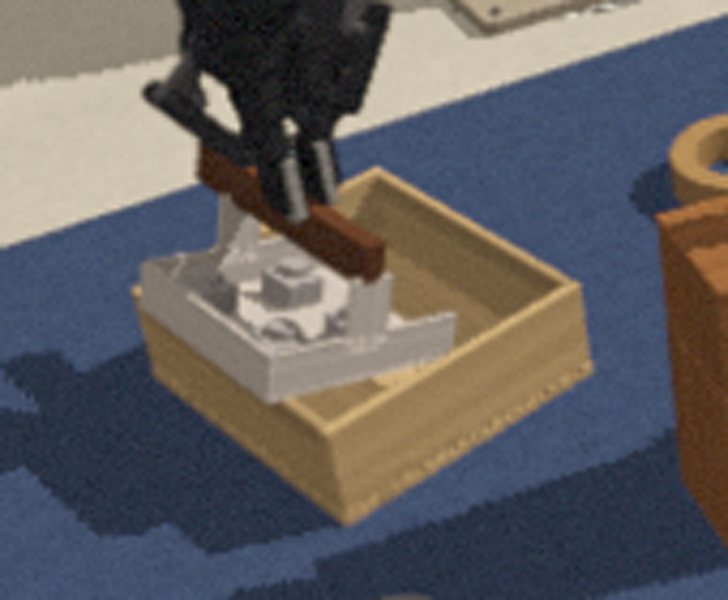

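The tray is tipping about the rim, mouth (right side) down to about 18°, and the dies are still aboard. I'll go on.

>>> play_rows:
  series:
    - [0,-0.1,0.2,0,1]
    - [0,-0.2,0.4,0,1]
    - [0,-0.3,0.6,0,1]
    - [0,-0.4,0.8,0,1]
    - [0,-0.4,0.8,0,1]

```text
clock: 17.05
eef_pos: [416.3, -322.2, 89.9]
tool_rot: [-3.125, 0.003, 0.253]
force: [-7.6, 25.5, 25.0]
width: 10.7
```

>>> play_rows:
  series:
    - [0,-0.1,0.2,0,1]
    - [0,-0.2,0.4,0,1]
    - [0,-0.2,0.6,0,1]
    - [0,-0.3,0.7,0,1]
    - [0,-0.3,0.7,0,1]

```text
clock: 17.55
eef_pos: [415.7, -319.0, 84.6]
tool_rot: [-3.125, 0.003, 0.253]
force: [-8.8, 26.8, 40.7]
width: 1.2
```

```bash
python3 -c "
from h import *
go([422,-343,116],14.5)
e=snap('scene')
cv2.imwrite('pics/c8.png',cv2.resize(e['img'][180:320,110:280],(728,600),interpolation=cv2.INTER_CUBIC)[:,:,::-1])"
```

```text
at [ 415.7 -319.    84.6] yaw 14.52 F [-8.8 26.8 40.7] w 1.2 t 17.55 -> row [ 0.    2.43 -3.18] 0.02
```

View pics/c8.png

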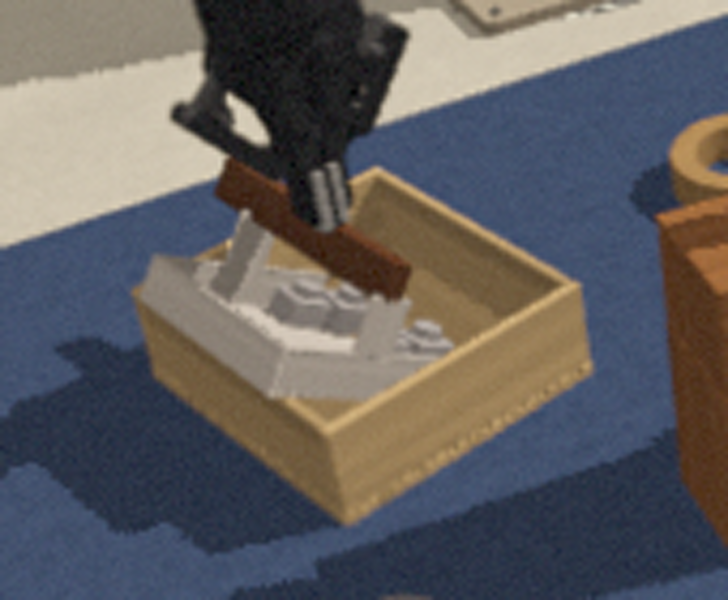

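>>> play_rows:
  series:
    - [0,0,-0.5,0,1]
    - [0,0,-1.5,0,1]
    - [0,0,-3,0,1]
    - [0,0,-5,0,0.8]
    - [0,0,-7,0,0.5]
    - [0,0,-7,0,0.5]

```text
clock: 18.2
eef_pos: [420.3, -333.3, 155.2]
tool_rot: [3.134, -0.005, 0.247]
force: [-0.8, -0.1, -0.1]
width: 42.1
```

>>> play_rows:
  series:
    - [-1,-3,-1,0,0.5]
    - [-2,-7,-2,0,0.5]
    - [-3,-12,-3,0,0.5]
    - [-4,-17,-3,0,0.5]
    - [-5,-21,-3,0,0.5]
    - [-5,-22,-3,0,0.5]

```text
clock: 18.8
eef_pos: [312.1, -126.4, 181.7]
tool_rot: [-3.14, 0.002, 0.251]
force: [0.4, -0.6, -0.3]
width: 42.7
```

```bash
python3 -c "
from h import *
import pickle
go([422,-343,116],14.5)
e=snap('scene');d=snap('top');pickle.dump((d,e),open('p3.pkl','wb'))
C=np.zeros((600,800,3),np.uint8)
C[:,:440]=cv2.resize(d['img'][230:350,370:458],(440,600),interpolation=cv2.INTER_CUBIC)
C[:400,440:]=cv2.resize(e['img'][210:310,140:230],(360,400),interpolation=cv2.INTER_CUBIC)
cv2.imwrite('pics/c9.png',C[:,:,::-1])"
```

```text
at [ 312.1 -126.4  181.7] yaw 14.4 F [ 0.4 -0.6 -0.3] w 42.7 t 18.8 -> row [ 5.28 23.73  6.53] -0.1
```

View pics/c9.png

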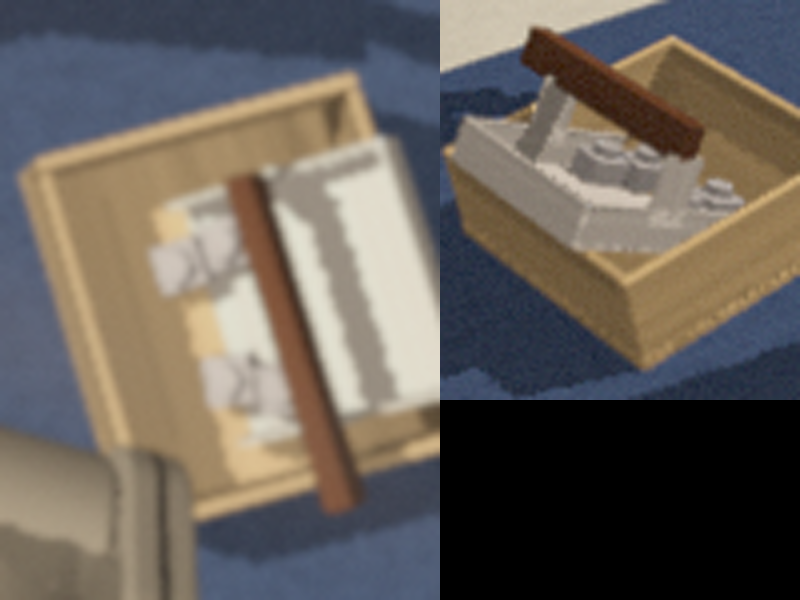

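Picture: the tray leans on the rim with its mouth on the box floor. Two dies are at or over the mouth edge (175,268) and (228,380), and two sit behind them on the tray. Pushing the bar outward with shut fingers would draw the mouth back and steepen the tray, so the dies drop clear. First, the bar position.

```bash
python3 -c "
from h import *
import pickle
d,e=pickle.load(open('p3.pkl','rb'))
th=np.radians(14.5);R=np.array([[np.cos(th),-np.sin(th)],[np.sin(th),np.cos(th)]]);c0=np.array([415,-316])
q=lambda x,y:(370+x/5-.4,230+y/5-.4)
Q=lambda x,y:(140+(x-440)/4-.4,210+y/4-.4)
for n,p,z in [('near',q(340,500),95),('far',q(243,180),95),('mouthL',q(165,210),10),('mouthR',q(243,442),10),('die',q(170,268),25),('die',q(228,380),25),('boxTL',q(22,172),60),('boxTR',q(355,75),60)]:
  w=ray(d,p,z);print(n,w,'box',(R.T@(w[:2]-c0)).round(1))
for n,p,z in [('scene bar far end +x',Q(690,138),90)]:
  w=ray(e,p,z);print(n,w,'box',(R.T@(w[:2]-c0)).round(1))
b=lambda x,y:list(c0+R@np.array([x,y]))
print(b(0,40),b(0,0))
go(b(0,40)+[130],14.5)"
```

```text
near [ 326.2 -342.2   95. ] box [-92.5  -3.1]
far [ 469.9 -307.5   95. ] box [55.3 -5.5]
mouthL [ 466.4 -288.    10. ] box [56.8 14.2]
mouthR [ 352.9 -320.    10. ] box [-61.1  11.7]
die [ 436.4 -286.    25. ] box [28.2 23.7]
die [ 382.2 -311.1   25. ] box [-30.5  13. ]
boxTL [ 479.8 -211.4   60. ] box [88.9 85. ]
boxTR [ 523.8 -372.2   60. ] box [ 91.3 -81.7]
scene bar far end +x [ 465.6 -305.1   90. ] box [51.7 -2.1]
[np.float64(404.9847998378223), np.float64(-277.2740943848757)] [np.float64(415.0), np.float64(-316.0)]
at [ 315.7 -128.7  182.1] yaw 14.36 F [ 0.3 -0.1  0.1] w 42.8 t 18.9 -> row [ 4.96 16.6   5.23] -0.14
```

>>> play_rows:
  series:
    - [1,4,0,0,1]
    - [2.5,8,0,0,1]
    - [4,12,1,0,1]
    - [5,15.5,3,0,1]
    - [5,16.6,5,0,1]
    - [5,16.6,7,0,1]
    - [5,16.6,8.7,0,1]
    - [5,16.6,8.7,0,1]

```text
clock: 19.7
eef_pos: [403.7, -279.6, 92.5]
tool_rot: [-3.14, 0.002, 0.246]
force: [0.1, 0.1, 0.4]
width: 0.3
```

>>> play_rows:
  series:
    - [0,0.6,0,0,1]
    - [0,1.2,0,0,1]
    - [0,1.5,0,0,1]
    - [0,1.8,0,0,1]
    - [0,2.1,0,0,1]
    - [0,2.4,0,0,1]
    - [0,2.4,0,0,1]

```text
clock: 20.4
eef_pos: [410.5, -301.6, 94.9]
tool_rot: [3.141, -0.0, 0.248]
force: [0.1, -0.0, -0.2]
width: 0.1
```

>>> play_rows:
  series:
    - [0,0.3,0,0,1]
    - [0,0.6,0,0,1]
    - [0,0.6,0,0,1]

```text
clock: 20.7
eef_pos: [411.9, -307.5, 94.7]
tool_rot: [3.141, -0.0, 0.248]
force: [0.3, -0.1, 0.3]
width: 0.4
```

>>> play_rows:
  series:
    - [0,0.3,0,0,1]
    - [0,0.6,0,0,1]
    - [0,0.6,0,0,1]

```text
clock: 21.0
eef_pos: [413.4, -313.4, 94.7]
tool_rot: [3.141, -0.0, 0.248]
force: [0.1, -0.2, -0.3]
width: 0.1
```

>>> play_rows:
  series:
    - [0,0.3,0,0,1]
    - [0,0.6,0,0,1]
    - [0,0.6,0,0,1]

```text
clock: 21.3
eef_pos: [414.8, -319.2, 94.7]
tool_rot: [3.141, -0.0, 0.248]
force: [0.0, -0.1, -0.1]
width: 0.1
```

```bash
python3 -c "
from h import *
import pickle
d0,e0=pickle.load(open('p3.pkl','rb'))
d=snap('top');e=snap('scene');pickle.dump((d,e),open('p4.pkl','wb'))
def bar(img,x0,x1,y0,y1):
    c=img[y0:y1,x0:x1].astype(int);m=((c[...,0]-c[...,2]>35)&(c[...,0]<135)&(c[...,1]<75)).astype(np.uint8)
    n,l,st,_=cv2.connectedComponentsWithStats(m)
    out=[]
    for i in range(1,n):
        if st[i,4]>25:
            v=np.argwhere(l==i)[:,::-1]+[x0,y0];r=cv2.minAreaRect(v.astype(np.float32));out.append((st[i,4],v[v[:,0].argmin()],v[v[:,0].argmax()],np.round(r[0],1),np.round(r[1],1)))
    return out
for a,b in((d0,e0),(d,e)):
    print('top',bar(a['img'],370,470,230,350));print('scene',bar(b['img'],135,235,195,300))
print(proj(e,status.read_state()['eef_pos']), proj(d,status.read_state()['eef_pos']))
"
```

```text
top [(np.int32(91), array([420, 266]), array([438, 317]), array([429.3, 294.4]), array([59.8,  2.2]))]
scene [(np.int32(442), array([161, 223]), array([205, 241]), array([182.5, 233.6]), array([50.6, 12.2]))]
top [(np.int32(39), array([419, 267]), array([425, 280]), array([422.2, 274.5]), array([19.4,  3.6])), (np.int32(54), array([425, 296]), array([440, 328]), array([434.4, 312.1]), array([37.3,  4.3]))]
scene [(np.int32(449), array([161, 223]), array([205, 242]), array([182.7, 233.8]), array([50.1, 12. ]))]
[[187.3 233.5]] [[424.5 289.8]]
```

```bash
python3 -c "
from h import *
import pickle
d,e=pickle.load(open('p3.pkl','rb'))
q=lambda x,y:(370+x/5-.4,230+y/5-.4)
Q=lambda x,y:(140+(x-440)/4-.4,210+y/4-.4)
def tri(a,b):
    P=[];X=[]
    for im,p in((d,a),(e,b)):
        K,D,r,t=cam(im);P.append(np.c_[cv2.Rodrigues(r)[0],t]);X.append(cv2.undistortPoints(np.array([[p]],float),K,D)[0,0])
    h=cv2.triangulatePoints(P[0],P[1],X[0],X[1]).ravel();return (h[:3]/h[3]).round(1)
# top-face corners: far(+x) end, near(-x) end
print('far end',tri(q(243,178),Q(686,130)),'near end',tri(q(340,495),Q(540,38)))
d,e=pickle.load(open('p4.pkl','rb'))
C=np.zeros((600,800,3),np.uint8)
C[:,:440]=cv2.resize(d['img'][230:350,370:458],(440,600),interpolation=cv2.INTER_CUBIC)
C[:400,440:]=cv2.resize(e['img'][190:290,140:230],(360,400),interpolation=cv2.INTER_CUBIC)
cv2.imwrite('pics/c10.png',C[:,:,::-1])"
```

```text
far end [ 470.1 -307.2   98.7] near end [ 328.5 -341.7   96.4]
```

View pics/c10.png

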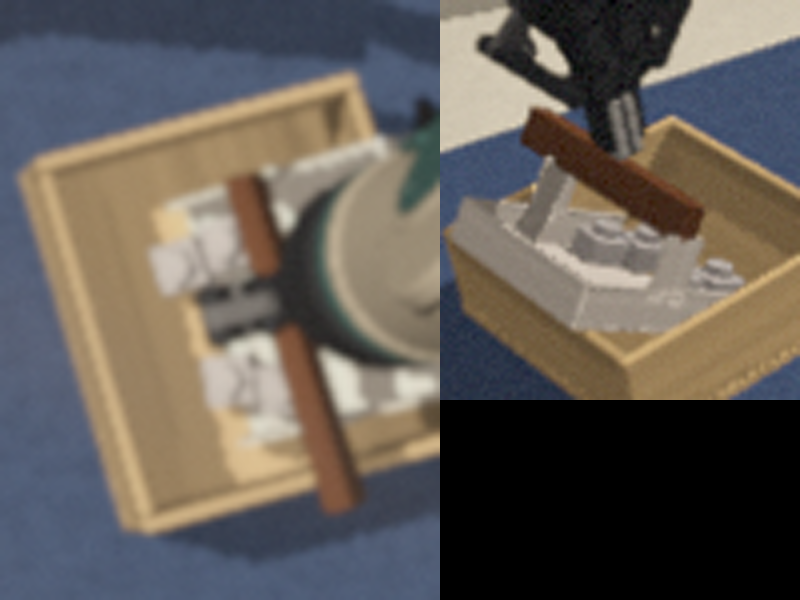

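View 12: the shut fingers are just on the mouth side of the bar, or just above it, and not yet pressing. The tray hasn't moved. I'll go on by force.

>>> play_rows:
  series:
    - [0,0.3,0,0,1]
    - [0,0.6,0,0,1]
    - [0,0.6,0,0,1]

```text
clock: 21.7
eef_pos: [416.4, -325.1, 94.8]
tool_rot: [3.141, -0.0, 0.248]
force: [-0.4, -0.1, 0.1]
width: -0.3
```

>>> play_rows:
  series:
    - [0,0.3,0,0,1]
    - [0,0.6,0,0,1]
    - [0,0.6,0,0,1]

```text
clock: 22.0
eef_pos: [417.8, -330.9, 94.7]
tool_rot: [3.141, -0.0, 0.248]
force: [-0.5, 0.7, -0.3]
width: 0.3
```

>>> play_rows:
  series:
    - [0,0.3,0,0,1]
    - [0,0.6,0,0,1]
    - [0,0.6,0,0,1]

```text
clock: 22.3
eef_pos: [419.3, -336.7, 94.7]
tool_rot: [3.141, -0.0, 0.248]
force: [-0.4, -0.0, 0.0]
width: 0.0
```

```bash
cat > b.py <<'E'
from h import *
def bar(img,x0,x1,y0,y1):
    c=img[y0:y1,x0:x1].astype(int);m=((c[...,0]-c[...,2]>35)&(c[...,0]<135)&(c[...,1]<75)).astype(np.uint8)
    n,l,st,_=cv2.connectedComponentsWithStats(m);o=[]
    for i in range(1,n):
        if st[i,4]>25:
            v=np.argwhere(l==i)[:,::-1]+[x0,y0];r=cv2.minAreaRect(v.astype(np.float32));o.append((int(st[i,4]),v[v[:,0].argmin()].tolist(),v[v[:,0].argmax()].tolist(),np.round(r[0],1).tolist(),np.round(r[1],1).tolist()))
    return o
if __name__=='__main__':
    print(bar(snap('top')['img'],370,470,230,350));print(bar(snap('scene')['img'],135,235,195,300));go([415,-316,100],14.5)
E
python3 b.py
```

```text
[(34, [420, 266], [425, 279], [422.6, 274.0], [16.8, 1.9]), (51, [429, 296], [440, 328], [435.4, 312.7], [35.7, 2.2])]
[(49, [161, 224], [169, 227], [165.3, 223.8], [8.4, 6.5]), (284, [169, 229], [205, 242], [187.3, 236.8], [39.3, 11.7])]
at [ 419.1 -336.1   94.7] yaw 14.21 F [ 0.1 -0.2 -0.3] w 0.1 t 22.4 -> row [ 0.1  -2.05 -0.53] -0.29
```

The fingers passed over the bar without force and the bar stayed put, so the shut tips end about 12 mm higher than I assumed. That also explains the earlier slip. I'll back off, go 2 cm lower and push.

>>> play_rows:
  series:
    - [0,-2,0,0,1]
    - [0,-4,0,0,1]
    - [0,-5.4,0,0,1]
    - [0,-5.4,0,0,1]
    - [0,-5.4,1,0,1]
    - [0,-5.4,2,0,1]
    - [0,-5.2,2,0,1]
    - [0,-4.6,2,0,1]

```text
clock: 23.2
eef_pos: [407.4, -291.6, 74.0]
tool_rot: [-3.14, 0.001, 0.248]
force: [-0.6, 1.4, 0.2]
width: -0.2
```

>>> play_rows:
  series:
    - [0,0.3,0,0,1]
    - [0,0.5,0,0,1]
    - [0,0.5,0,0,1]

```text
clock: 23.5
eef_pos: [409.3, -297.0, 74.9]
tool_rot: [3.141, -0.001, 0.247]
force: [0.2, 0.5, 0.6]
width: -0.2
```

>>> play_rows:
  series:
    - [0,0.3,0,0,1]
    - [0,0.5,0,0,1]
    - [0,0.5,0,0,1]

```text
clock: 23.8
eef_pos: [410.0, -300.0, 74.8]
tool_rot: [-3.14, 0.0, 0.249]
force: [-1.1, 3.5, 3.5]
width: -0.0
```

```bash
python3 b.py
```

```text
[(50, [429, 307], [440, 328], [436.0, 318.1], [26.0, 4.7])]
[(462, [161, 223], [205, 242], [182.8, 233.6], [50.1, 11.4])]
at [ 410.  -300.1   74.7] yaw 14.26 F [-1.5  4.3  4. ] w 0.1 t 23.9 -> row [ 0.09  1.66 -2.53] -0.24
```

>>> play_rows:
  series:
    - [0,0.2,0,0,1]
    - [0,0.4,0,0,1]
    - [0,0.6,0,0,1]
    - [0,0.6,0,0,1]

```text
clock: 24.3
eef_pos: [409.9, -300.6, 74.5]
tool_rot: [-3.131, 0.003, 0.251]
force: [-2.9, 15.4, 11.7]
width: 0.0
```

>>> play_rows:
  series:
    - [0,0.2,0,0,1]
    - [0,0.4,0,0,1]
    - [0,0.6,0,0,1]
    - [0,0.6,0,0,1]

```text
clock: 24.7
eef_pos: [409.9, -300.8, 74.4]
tool_rot: [-3.123, 0.006, 0.254]
force: [-5.3, 26.0, 21.4]
width: 0.0
```

```bash
python3 b.py
```

```text
[(49, [429, 306], [440, 327], [436.2, 317.2], [26.4, 4.2])]
[(458, [161, 224], [205, 242], [182.8, 233.6], [50.2, 11.8])]
at [ 409.9 -300.8   74.4] yaw 14.56 F [-4.2 26.5 20.9] w -0.2 t 24.8 -> row [ 0.1   1.55 -2.59] 0.06
```

The bar is wedged against the rim: 26 N and no motion. So I'll back off, regrip the bar deeper (which levels the tray), lift, and tip again with the mouth higher.

>>> play_rows:
  series:
    - [0,-1,0,0,1]
    - [0,-2.4,0,0,1]
    - [0,-2.4,-1.5,0,1]
    - [0,-2.4,-4,0,0.5]
    - [0,-2.4,-6,0,0.5]
    - [0,-2.4,-6,0,0.5]

```text
clock: 25.4
eef_pos: [409.1, -291.4, 137.0]
tool_rot: [3.136, -0.004, 0.247]
force: [0.9, 0.1, -1.1]
width: 41.9
```

```bash
python3 -c "
from h import *
go([416,-320,72],14.5)"; python3 b.py
```

```text
at [ 409.1 -291.4  137. ] yaw 14.17 F [ 0.9  0.1 -1.1] w 41.9 t 25.4 -> row [-0.06  2.91  6.51] -0.33
[(36, [430, 305], [440, 327], [436.4, 316.9], [26.9, 3.0])]
[(459, [161, 224], [205, 241], [182.8, 233.6], [50.1, 11.5])]
at [ 407.5 -290.1  134.8] yaw 14.19 F [ 0.2  0.2 -1.1] w 43.0 t 25.5 -> row [0.09 2.69 3.48] -0.31
```

>>> play_rows:
  series:
    - [0,1.5,0,0,0.4]
    - [0,3,0,0,0.4]
    - [0,3,1.5,0,0.4]
    - [0,3,3.5,0,0.4]
    - [0,3,5,0,0.4]
    - [0,3,6,0,0.4]
    - [0,3,6.2,0,0.4]
    - [0,3,6.2,0,0.4]

```text
clock: 26.3
eef_pos: [414.5, -318.9, 72.2]
tool_rot: [-3.141, 0.001, 0.248]
force: [-0.1, -0.1, -0.2]
width: 51.2
```

>>> play_rows:
  series:
    - [0,0,0,0,0.7]
    - [0,0,0,0,0.8]
    - [0,0,0,0,1]
    - [0,0,-0.2,0,1]
    - [0,0,-0.5,0,1]

```text
clock: 26.8
eef_pos: [415.3, -319.0, 78.5]
tool_rot: [3.14, -0.001, 0.248]
force: [-0.1, 0.3, 1.1]
width: 15.4
```

>>> play_rows:
  series:
    - [0,0,0,0,1]
    - [0,0,0,0,1]
    - [0,0,0,0,1]

```text
clock: 27.1
eef_pos: [415.1, -318.7, 77.9]
tool_rot: [3.141, -0.001, 0.248]
force: [-0.3, 0.7, 4.2]
width: 15.4
```

>>> play_rows:
  series:
    - [0,0,-0.3,0,1]
    - [0,0,-0.7,0,1]
    - [0,0,-1.2,0,1]
    - [0,0,-1.7,0,1]
    - [0,0,-2.2,0,1]
    - [0,0,-2.2,0,1]

```text
clock: 27.7
eef_pos: [414.6, -318.4, 100.0]
tool_rot: [-3.141, -0.0, 0.248]
force: [-0.0, 0.0, -3.3]
width: 12.5
```

```bash
python3 b.py; python3 -c "
from h import *
import pickle
d=snap('top');e=snap('scene');pickle.dump((d,e),open('p5.pkl','wb'))"
```

```text
[]
[(52, [160, 213], [173, 219], [167.4, 217.1], [16.9, 6.9]), (136, [185, 224], [203, 232], [193.2, 231.9], [22.5, 10.3])]
at [ 414.5 -318.3   99.6] yaw 14.22 F [ 0.4 -0.1 -4. ] w 12.4 t 27.8 -> row [ 0.11 -0.21 -0.04] -0.28
```

>>> play_rows:
  series:
    - [0,0,-0.5,0,1]
    - [0,0,-1.5,0,1]
    - [0,0,-3,0,1]
    - [0,0,-4.5,0,1]
    - [0,0,-5.5,0,1]
    - [0,0,-6,0,1]
    - [0,0,-6,0,1]
    - [0,0,-6,0,1]

```text
clock: 28.7
eef_pos: [414.4, -318.3, 159.4]
tool_rot: [-3.141, 0.0, 0.248]
force: [-0.3, -0.3, -4.7]
width: 12.3
```

```bash
python3 -c "
from h import *
import pickle
e=snap('scene');d=snap('top');pickle.dump((d,e),open('p6.pkl','wb'))
for i in range(3):
    s=status.read_state();print(s['force'].round(2),s['torque'].round(3),s['width'])
    snap('top')
go([415,-316,150],14.5)"
```

```text
[-0.49 -0.64 -3.73] [ 0.005  0.09  -0.003] 12.605464002810018
[-0.23  0.85 -4.37] [ 0.032 -0.025  0.011] 12.193399649724357
[ 0.09 -0.29 -4.54] [ 0.016 -0.017  0.078] 12.709504411504959
at [ 414.4 -318.4  159.2] yaw 14.22 F [ 0.   0.5 -4.8] w 12.6 t 28.95 -> row [ 0.11 -0.21  0.92] -0.28
```

I've used all my picture views, so I'll check the tray for dies numerically: rectify the tray floor and the box floor from the images and print coarse brightness maps.

```bash
cat > g.py <<'E'
from h import *
import pickle
def grid(im,c,yaw,z,xs,ys,tilt=0):
    th=np.radians(yaw);u=np.array([np.cos(th),np.sin(th)]);v=np.array([-np.sin(th),np.cos(th)])
    P=np.array([[*(np.array(c)+u*x+v*y),z] for x in xs for y in ys]);p=proj(im,P).astype(np.float32)
    g=cv2.remap(im['img'],p[:,0].reshape(len(xs),-1),p[:,1].reshape(len(xs),-1),cv2.INTER_LINEAR).astype(int)
    return g
def show(g):
    for r in g: print(' '.join('%02d'%min(99,x) for x in (r.mean(1)*99/255).astype(int)))
if __name__=='__main__':
    d,e=pickle.load(open('p6.pkl','rb'))
    print('tray floor, scene (rows x +70..-70, cols y +60..-60)')
    show(grid(e,(414.4,-318.3),14.2,110,range(70,-71,-7),range(60,-61,-6)))
    print('box at z=18, top view (rows x +90.., cols y +84..)')
    show(grid(d,(415,-316),14.5,18,range(90,-91,-8),range(84,-85,-8)))
    print('box z=18, scene');show(grid(e,(415,-316),14.5,18,range(90,-91,-8),range(84,-85,-8)))
E
python3 g.py
```

```text
tray floor, scene (rows x +70..-70, cols y +60..-60)
34 33 33 35 57 35 62 56 44 35 34 38 32 34 32 34 43 43 60 66 66
33 33 33 36 58 54 55 57 59 62 53 48 41 32 33 33 43 44 45 62 66
32 33 33 37 54 55 54 55 55 55 56 57 57 50 42 34 37 38 37 54 57
33 33 37 55 57 56 55 54 55 55 54 55 55 58 59 59 50 41 47 47 47
32 34 62 55 54 54 56 57 56 58 55 55 55 55 56 54 54 58 55 53 50
32 34 40 53 68 60 55 54 57 63 63 56 56 55 55 54 54 54 55 55 49
32 33 33 35 67 68 68 59 64 64 56 60 57 56 55 54 55 54 55 52 45
33 33 33 38 50 44 60 56 57 55 62 56 54 55 56 56 56 55 54 44 45
34 33 34 61 66 42 55 56 55 54 55 75 68 59 56 55 55 60 46 44 46
34 34 33 54 67 55 56 55 55 58 77 76 78 75 70 63 58 49 45 44 43
33 32 33 39 56 56 55 55 56 75 77 76 77 76 77 69 66 44 45 45 42
32 33 33 53 56 54 55 53 77 76 76 76 77 76 76 74 63 44 45 44 43
33 34 51 53 54 55 53 73 77 76 76 76 77 75 76 74 63 44 45 45 44
33 41 43 26 44 56 68 76 77 75 76 76 77 76 76 75 65 44 45 44 44
33 30 18 18 46 51 77 76 75 76 77 76 77 76 76 76 68 44 44 44 44
31 18 18 13 17 42 76 75 76 76 77 76 76 75 76 69 68 44 45 45 43
19 17 13 14 14 41 75 75 76 76 76 75 76 
[... 2678 characters left out ...]
3 64 67 65 65 63 67 67 67 58 30 35 34 33
34 34 35 42 41 42 41 44 44 63 67 65 65 63 68 67 67 59 29 34 33 37
34 33 34 43 41 40 40 44 44 65 67 65 65 63 68 67 67 58 30 34 35 34
34 34 37 35 33 34 40 43 44 65 66 65 65 63 68 66 67 41 31 35 34 36
34 34 34 32 35 34 39 43 43 64 66 65 66 63 68 67 67 41 30 35 34 35
36 34 33 42 33 33 34 40 43 62 66 66 65 63 68 66 67 41 29 34 34 37
58 46 35 35 33 32 34 42 44 56 66 65 65 63 68 66 67 41 31 34 35 39
56 57 58 57 39 36 33 41 42 43 62 66 64 63 68 67 67 42 30 35 34 37
55 54 55 56 56 62 47 35 34 39 51 50 46 44 49 47 50 39 30 34 34 37
54 55 54 54 55 56 58 58 51 51 48 48 47 47 47 47 45 40 30 35 34 25
56 62 57 55 55 55 55 54 56 56 53 49 48 48 47 47 34 40 31 34 35 20
```

```bash
cat > a.py <<'E'
from h import *
import sys,pickle
def asc(img,x0,x1,y0,y1):
    for y in range(y0,y1,2):
        s=''
        for x in range(x0,x1):
            r,g,b=img[y:y+2,x].mean(0);m=(r+g+b)/3;sat=max(r,g,b)-min(r,g,b)
            if m<45 and sat<30: c='K'
            elif b>r+18: c='~'
            elif r-b>45 and m<85: c='B'
            elif r-b>35: c='w'
            else: c='.:-=+*#'[int(np.clip((m-60)/27,0,6))]
            s+=c
        print('%3d'%y,s)
if __name__=='__main__':
    d,e=pickle.load(open(sys.argv[1],'rb'))
    asc((e if sys.argv[2]=='e' else d)['img'],*map(int,sys.argv[3:7]))
E
python3 a.py p6.pkl e 135 245 180 290; python3 a.py p6.pkl d 372 470 240 342
```

```text
180 --------------:..KKKKKKKK.:-:.KKKKKKKKK.:-.KKKKKKKKKK.--------------------------:.:-wwwwwwwwwwwwwwwwwwwwww--::
182 -----------------:.KKKKKKKK..KKKKKKKKKKK:-:.KKKKKKKK:-------------======++++++=--::::-www-:-wwwwwww--:::::-===
184 -------------------:.KKKKKKKKKKKKKKKKKKK.:.KKKKK....:-========++++++++++++++++++=---::::w-www--:::::-==+++++**
186 ------------------:wBB.KKKKKKKKKKKKKKKKK.::KKKK.:-:.-+++++*+++++++++++++++++++++++=----::::::--==++++++++*++++
188 ------------------:.wwBwBw.KKKKKKKKKKKK.:--.KKKK.::.:+++++++++++++++++++++++++++++++======+++++**+++++++++++++
190 ------------------:.w..wwBwBBwww.KKKKK..--..KKKK.::..=+++++++++++++++++++++++++++++++++++++++*++++++++++++++++
192 -------------=====-....w.wwwwwBBBKKKKKK.:-:.KKKKK.-:.-++++++++++++++*++++++++++*+**+++++*+++*++++++++++++++*++
194 ----====++++++++++=.....ww.www.wwKKKKKK.:-:..KKKK.::.:++++*+**++++++++++++******++++*+++++++*****++++++++++=--
196 ++++++++++++++++++++=-....w..B.w.KKKKKKK.:-..KKKKK:-:-+**+++++++++++**++*+*******+***+***+*****+++++==-~~~~~~~
198 ++++++++++++++++++*+*++=-:.K..ww.KKKKKKK.:-:.w.KKK.:=+****+++
[... 9777 characters left out ...]
~~~~-wwwwwwwwwww-::--===wwwwwwwwwwwwwwww-:::..............wwwwwww.....~..~~~~~.:--
330 ~~~~~~~~~~~~~~~~~~~~:-wwwwwwwwwwwwwwwwwwwwwwwwwww:::..................~....wwwwww...~~~~~~.~~..:--
332 ~~~~~~~~~~~~~~~~~~~~~-wwwwwwwwwwwwwwwwwwww:::....~~~~~~~~.~~~~~..~..~~~~....ww....~~~~~~~~~~~..:--
334 ~~~~~~~~~~~~~~~~~~~~~:-wwwwwwwwwwww:::...~~~~~~~~~~~~~~~~~~~~~~~~~~..~~~~~~..~~~~~~~~~~~~~~~~.:---
336 ~~~~~~~~~~~~~~~~~~~~~~~::::--::..~~~~~~~~~~~~~~~~~~~~~~~~~~~~~~~~~~~~~~~~~~~~~~~~~~~~~~~~~~~~~:---
338 ~~~~~~~~~~~~~~~~~~~~~~~~~~~~~~~~~~~~~~~~~~~~~~~~~~~~~~~~~~~~~~~~~~~~~~~~~~~~~~~~~~~~~~~~~~~~~~----
340 ~~~~~~~~~~~~~~~~~~~~~~~~~~~~~~~~~~~~~~~~~~~~~~~~~~~~~~~~~~~~~~~~~~~~~~~~~~~~~~~~~~~~~~~~~~~~~~----
```

Reading the maps: three dies lie in the box, at top pixels (399,284), (400,316) and (408,324). One is still on the tray near the mouth at about (413,277), and the weight agrees (about 4.5 N, against 7 N full). I'll tip again with the mouth higher.

>>> play_rows:
  series:
    - [0,1,0,0,1]
    - [0,2.4,0,0,1]
    - [0,3.6,0.6,0,1]
    - [0,4.2,1.8,0,1]
    - [0,4.3,3,0,1]
    - [0,4.3,3.8,0,1]
    - [0,4.3,4.2,0,1]
    - [0,4.3,4.2,0,1]

```text
clock: 29.75
eef_pos: [424.8, -359.3, 116.7]
tool_rot: [-3.14, 0.001, 0.249]
force: [-0.4, 0.0, -4.3]
width: 12.2
```

>>> play_rows:
  series:
    - [0,0,0.3,0,1]
    - [0,0,0.6,0,1]
    - [0,0,0.6,0,1]

```text
clock: 30.05
eef_pos: [425.2, -360.1, 111.6]
tool_rot: [-3.141, 0.0, 0.248]
force: [-0.5, -0.1, -4.5]
width: 11.7
```

>>> play_rows:
  series:
    - [0,0,0.3,0,1]
    - [0,0,0.6,0,1]
    - [0,0,0.6,0,1]

```text
clock: 30.35
eef_pos: [425.4, -359.7, 107.2]
tool_rot: [-3.141, -0.0, 0.249]
force: [-2.1, 3.2, 10.0]
width: 11.8
```

>>> play_rows:
  series:
    - [0,0,0.3,0,1]
    - [0,0,0.6,0,1]
    - [0,0,0.6,0,1]

```text
clock: 30.65
eef_pos: [424.9, -357.2, 105.5]
tool_rot: [-3.138, -0.0, 0.249]
force: [-11.5, 15.7, 51.2]
width: 11.8
```

>>> play_rows:
  series:
    - [0,-0.2,0.1,0,1]
    - [0,-0.5,0.2,0,1]
    - [0,-0.8,0.3,0,1]
    - [0,-0.8,0.3,0,1]

```text
clock: 31.05
eef_pos: [423.5, -350.7, 101.2]
tool_rot: [-3.141, -0.001, 0.25]
force: [-7.5, 10.2, 35.5]
width: 12.1
```

>>> play_rows:
  series:
    - [0,-0.2,0.1,0,1]
    - [0,-0.5,0.3,0,1]
    - [0,-0.7,0.5,0,1]
    - [0,-0.7,0.5,0,1]

```text
clock: 31.45
eef_pos: [422.2, -344.0, 96.8]
tool_rot: [-3.141, -0.002, 0.248]
force: [-8.3, 13.3, 40.3]
width: 12.1
```

>>> play_rows:
  series:
    - [0,-0.2,0.2,0,1]
    - [0,-0.4,0.4,0,1]
    - [0,-0.7,0.6,0,1]
    - [0,-0.7,0.6,0,1]

```text
clock: 31.85
eef_pos: [418.7, -333.0, 87.7]
tool_rot: [-3.133, 0.001, 0.251]
force: [-4.0, 20.5, 15.2]
width: 8.1
```

>>> play_rows:
  series:
    - [0,-0.2,0.2,0,1]
    - [0,-0.4,0.4,0,1]
    - [0,-0.5,0.6,0,1]
    - [0,-0.5,0.6,0,1]

```text
clock: 32.25
eef_pos: [418.7, -334.5, 79.4]
tool_rot: [3.141, -0.0, 0.248]
force: [0.1, -0.3, 1.1]
width: 0.2
```

```bash
python3 -c "
from h import *
import pickle
e=snap('scene');d=snap('top');pickle.dump((d,e),open('p7.pkl','wb'))"; python3 a.py p7.pkl e 135 230 200 270; python3 a.py p7.pkl d 372 440 256 334
```

```text
200 ++++++++++++++++=..KKKKKKKKKKKKKKKKKKKKKKKKKKKKKKKKKKKKKKKKKK.-+***+********+*****+***++=--~~~~
202 ++++++++++++++*+=:.KKKKKKKKKKKKKKKKKKKKKKKKKKKKKKKKKKKKKKKKK.-+*+++****+*******+++=-~~~~~~~~~~~
204 +++++++++++++*+=:...KKKKKKKKKKKKKKKKKKKKKKKKKKKKKKKKKKKKKKK.-++++****++**++==-~~~~~~~~~~~~~~~~~
206 ++++++++++++++-....KK.==:.KKKKKKKKKKKKKKKKKKKKKKKKKKK..KKKK.+**++++++=--~~~~~~~~~~~~~~~~~~~~~~~
208 +++++++++=:.::...KK.K.=+++=:KKKKKKKKKKKKKKKKKKKKKKKKKKKKKK.=+++=--:~~~~~~~~~~~~~~~~~~~~~~~~~~~~
210 ++++++++=.K....KKKK....-+**+=.KKKKKKKKKKKKKKKKKKKKKKKKKKKK~~~~~~~~~~~~~~~~~~~~~~~~~~~~~~~~~~~~~
212 +++++++++=:..KKKKKKKK..:+****=:KKKKKKKKKKKKKKKKKKKKKKKKKK~~~~~~~~~~~~~~~~~~~~~~~~~~~~~~~~~~~~~~
214 ++++++++*+++-:.KKKKKKKK:=+****+-KKKKKKKKKKKKKKKKKKKKKKKK~~~~~~~~~~~~~~~~~~~~~~~~~~~~~~~~~~~~~~~
216 ++++++++++++*++-:.KKKKKKK.:-=+*+.KKKKKKKKKKKKKKKKKKK~~~~~~~~~~~~~~~~~~~~~~~~~~~~~~~~~~~~~~~~~~~
218 ++*++++*+*++++**++=-..KKKKKKK...KKKKKKKKKKKKKKKKKK~~~~~~~~~~~:--:~~~~~~~~~~~~~~~~~~~~~~~~~~~~~~
220 ++++++++++++++*+*****+-.KKKKKKKKKKKKKKKKKKKKKKKKK.~~~~~~~:-wwwwwwww-~~~~~~~~~~~~~~~~~~~~~~~~~~~

[... 4546 characters left out ...]
--------wwwwwwwwwwwwwwwwwwwwwwwwwwwwwwwBwww
316 ~~~~~~~~~~~~~~~~:wwwwwwww---------wwwwwwwwwwwwwwwwwwwwwwwwwwwwwwBBww
318 ~~~~~~~~~~~~~~~~~-wwwwwww-----------==wwwwwwwwwwwwwwwwwwwwwwwwwwwBww
320 ~~~~~~~~~~~~~~~~~:-wwwwwww-----::-==+++=wwwwwwwwwwwwwwwwwwwwwwwwwwBw
322 ~~~~~~~~~~~~~~~~~~-wwwwwwwwwww:::--==+++wwwwwwwwwwwwwwwwwwwwwwwwwwBB
324 ~~~~~~~~~~~~~~~~~~:-wwwwwwwwww::----=+++=wwwwwwwwwwwwwwwwwwwwwwwwwwB
326 ~~~~~~~~~~~~~~~~~~~-wwwwwwwwwww-----==+++=wwwwwwwwwwwwwwwwwwwwwwwwwB
328 ~~~~~~~~~~~~~~~~~~~~-wwwwwwwwwww-:::-===wwwwwwwwwwwwwwww-:::....wwww
330 ~~~~~~~~~~~~~~~~~~~~:-wwwwwwwwwwwwwwwwwwwwwwwwwww:::.....~~~~....BBB
332 ~~~~~~~~~~~~~~~~~~~~~-wwwwwwwwwwwwwwwwwwww:::...~~~~~~~~~~~~~~~.....
```

All four dies now lie in the box, at top pixels (399,284), (412,280), (400,316) and (408,324). The bar slipped out of the fingers again and the tray leans in the box, so I'll rise and locate the bar.

>>> play_rows:
  series:
    - [0,0,-1,0,1]
    - [0,0,-3,0,1]
    - [0,0,-6,0,1]
    - [0,-3,-8,0,0.5]
    - [0,-7,-8,0,0.4]
    - [0,-12,-8,0,0.4]
    - [0,-17,-8,0,0.4]
    - [0,-20,-8,0,0.4]

```text
clock: 33.15
eef_pos: [367.8, -137.1, 160.3]
tool_rot: [-3.14, 0.001, 0.25]
force: [0.7, 0.2, 0.4]
width: 51.1
```

```bash
python3 -c "
from h import *
import pickle
e=snap('scene');d=snap('top');pickle.dump((d,e),open('p8.pkl','wb'))
go([415,-316,100],14.5)"; python3 a.py p8.pkl e 135 220 210 270; python3 a.py p8.pkl d 395 470 248 340
```

```text
at [ 367.8 -136.3  160.2] yaw 14.57 F [ 0.2 -0.5  0.2] w 51.1 t 33.25 -> row [ 0.05 18.6   5.98] 0.07
210 ++++++++++++++++++++++++++++++++++++++++++++++++++++++++==--~~~~~~~~~~~~~~~~~~~~~~~~~
212 ++++++++++++++++++++++++++++++++++++++++++++++++++==--~~~~~~~~~~~~~~~~~~~~~~~~~~~~~~~
214 ++++++++++++++++++++++++++++++++++++++++++++==--~~~~~~~~~~~~~~~~~~~~~~~~~~~~~~~~~~~~~
216 +++++++++++++++++++++++*++++++++++++++=--~~~~~~~~~~~~~~~~~~~~~~~~~~~~~~~~~~~~~~~~~~~~
218 ++++++++++++++++++++++++-w-=++++=--~~~~~~~~~~~~~~~~~~~~~~~~~~~::~~~~~~~~~~~~~~~~~~~~~
220 ++++++++++++++++++++*++-wwwww..~~~~~~~~~~~~~~~~~~~~~~~~~~~::wwwwww--~~~~~~~~~~~~~~~~~
222 +++++++++++++++++++==-.wwwwwwBBB...~~~~~~~~~~~~~~~~~~:-wwwwBBBBBBwwwww-:~~~~~~~~~~~~~
224 +++++++++++++=--:~~~..wwwwBwBwwBwBBB..~~~~~~~~~~~:-wwwwwwwBBBBBBBwwBwwwwww:~~~~~~~~~~
226 +++++++==-~~~~~~~~~~..wwwwwwBBwBBBBBBBB..~~~~::wwwwwwwwwwwwBBwBwwwBwwwBBwwwww-:~~~~~~
228 ===-~~~~~~~~~~~~~~~~~~~..www.wwwwwBwwBBBBBwwwwwBwwwwwwwwwwwBBBBBwwwwwBBwBwwwwwww-:~~~
230 ~~~~~~~~~~~~~~~~~~~~~~~~~.-=-.wwwwBwBwwBwBBBBBBBwwwwwwwwwwwBBBBBBwwwwwwwBBwwBwBwwwww-
232 ~~~~
[... 4681 characters left out ...]
++wwwwwwwwwwwwwwwwwwwwwwwwwwwwwww...ww::::.....~~~~~~~~~~~~~
324 .....:::-----=+++=wwwwwwwwwwwwwwwwwwwwwwwwwBBBwwww.......~~~~~~~~~~~~~~~~~~
326 .....:::------=+++=wwwwwwwwwwwwwwwwwwww:::...wwww........~~.~.~~~~~~~~~~~~~
328 ......::------===wwwwwwwwwwwwwww:::..........................~~~.~~~~~~~~~~
330 ......::---wwwwwwwwwwwww::::.................................~~~~~~~~~~~~~~
332 .......:--wwwwwwwww:::.....~~......~....~............~~.~...~~~~~~~~~~~~~~~
334 .......::-::::.....~~~~~~~~~~~~~~~~~~~~~~~~~.~.~~~~...~~~~~~~~~~~~~~~~~~~~~
336 .......::::.~~~~~~~~~~~~~~~~~~~~~~~~~~~~~~~~~~~~~~~~~~~~~~~~~~~~~~~~~~~~~~~
338 .......:::~~~~~~~~~~~~~~~~~~~~~~~~~~~~~~~~~~~~~~~~~~~~~~~~~~~~~~~~~~~~~~~~~
```

```bash
cat > t.py <<'E'
from h import *
import pickle
d,e=pickle.load(open('p8.pkl','rb'))
# fit tray pose: bar axis points (tray x=+60,-95) ; unknown: bar point x,y,z,yaw ; observed pixel of bar ends
from scipy.optimize import least_squares
obs=[(d,(424.5,265.5),60),(d,(441.7,325),-95),(e,(199.5,246.5),60),(e,(159.5,224),-95)]
def f(p):
    u=np.array([np.cos(p[3]),np.sin(p[3]),p[4]]);r=[]
    for im,uv,x in obs: r+=list(proj(im,np.array(p[:3])+u*x)[0]-uv)
    return np.array(r)
s=least_squares(f,[416,-325,88,.25,0],x_scale=[1,1,1,.01,.01],diff_step=1e-3);p=s.x
th=np.radians(14.5);dx,dy=p[0]-415,p[1]+316
print(p.round(2),np.degrees(p[3]).round(1),'res',s.fun.round(1),'box',(np.cos(th)*dx+np.sin(th)*dy).round(1),(-np.sin(th)*dx+np.cos(th)*dy).round(1))
go([p[0],p[1],p[2]-16],np.degrees(p[3]))
E
python3 t.py
```

```text
[ 4.2151e+02 -3.3171e+02  9.0620e+01  2.5000e-01  0.0000e+00] 14.5 res [-3.  -3.9  1.2  2.9 -0.1  2.4 -0.1 -0.7] box 2.4 -16.8
at [ 367.8 -136.3  160.2] yaw 14.57 F [ 0.2 -0.5  0.2] w 51.1 t 33.25 -> row [ 0.29 20.28  8.51] 0.08
```

>>> play_rows:
  series:
    - [0,5,0,0,0.4]
    - [0,10,0,0,0.4]
    - [0.1,15,0,0,0.4]
    - [0.2,19,0,0,0.4]
    - [0.2,20.2,2,0,0.4]
    - [0.2,20.2,4.5,0,0.4]
    - [0.2,20.2,6.5,0,0.4]
    - [0.2,20.2,6.5,0,0.4]

```text
clock: 34.05
eef_pos: [419.2, -335.6, 92.7]
tool_rot: [-3.138, 0.003, 0.247]
force: [-0.4, 0.8, -0.0]
width: 51.0
```

>>> play_rows:
  series:
    - [0,0,0.8,0,0.4]
    - [0,0,1.7,0,0.4]
    - [0,0,1.7,0,0.7]
    - [0,0,1.7,0,1]
    - [0,0,1.7,0,1]
    - [0,0,1.7,0,1]
    - [0,0,1.7,0,1]

```text
clock: 34.75
eef_pos: [420.1, -326.4, 83.0]
tool_rot: [-3.129, 0.001, 0.252]
force: [-11.8, 24.7, 61.7]
width: 0.9
```

>>> play_rows:
  series:
    - [0,0,-1,0,1]
    - [0,0,-3,0,0.8]
    - [0,0,-6,0,0.4]
    - [0,0,-7,0,0.4]
    - [0,-5,-8,0,0.4]
    - [0,-10,-8,0,0.4]
    - [0,-15,-8,0,0.4]
    - [0,-20,-8,0,0.4]

```text
clock: 35.55
eef_pos: [371.6, -141.0, 158.0]
tool_rot: [3.141, -0.001, 0.247]
force: [1.0, 0.9, 0.0]
width: 51.2
```

```bash
python3 -c "
from h import *
import pickle
e=snap('scene');d=snap('top');pickle.dump((d,e),open('p9.pkl','wb'))
go([415,-316,100],14.5)"; python3 a.py p9.pkl e 135 220 210 270; python3 a.py p9.pkl d 395 470 248 340
```

```text
at [ 369.4 -136.2  157.7] yaw 14.76 F [-0.9 -0.7 -0.2] w 51.3 t 35.65 -> row [-0.16 18.57  5.69] 0.26
210 ++++++++++++++++++++++++++++++++++++++*+++++++++++++++++==--~~~~~~~~~~~~~~~~~~~~~~~~~
212 ++++++++++++++++++++++++++++++++++++++++++++++++++==-:~~~~~~~~~~~~~~~~~~~~~~~~~~~~~~~
214 ++++++++++++++++++++++++++++++++++++++++++++==--~~~~~~~~~~~~~~~~~~~~~~~~~~~~~~~~~~~~~
216 ++++++++++++++++++++++++++++++++++++++=--~~~~~~~~~~~~~~~~~~~~~~~~~~~~~~~~~~~~~~~~~~~~
218 ++++++++++++++++++++++*+-.:-=+++=--~~~~~~~~~~~~~~~~~~~~~~~~~~~::~~~~~~~~~~~~~~~~~~~~~
220 +++++++++++++++++++++++:wwwBww..~~~~~~~~~~~~~~~~~~~~~~~~~:::wwwwww::~~~~~~~~~~~~~~~~~
222 +++++++++++++++++++==-.wwwwwBBBw...~~~~~~~~~~~~~~~~~~~::wwwwwBBBBwwwww-:~~~~~~~~~~~~~
224 +++++++++++++=--~~~~~.wwwwwBwwwBBwBBw.~~~~~~~~~~~:-wwwwBBBwBBBBBBwBBwwwwww:~~~~~~~~~~
226 +++++++==-:~~~~~~~~~...wwwwwwwwwBwBwBBB...~~~:-wwwwwwwwBBBBBBBBBwBBBwwBwwwwww-:~~~~~~
228 +==-~~~~~~~~~~~~~~~~~~~.....w.wwwwwwwBwBBBBwwwwwwwwwwwwwBBwwBBBwwwwwBBwBwwBwwwww-:~~~
230 ~~~~~~~~~~~~~~~~~~~~~~~~~:-==.wwwwBwBBwwwwwBBBBwwwwwwwwwBBBBBwBBBwwwwwwwBBwwwwBwwwww-
232 ~~~~
[... 4681 characters left out ...]
++wwwwwwwwwwwwwwwwwwwwwwwwwwBwwwww..w::::.......~~~~~~~~~~~~
324 .....::------=+++=wwwwwwwwwwwwwwwwwwwwwwwwwwww.ww........~~~~~~~~~~~~~~~~~~
326 .....::------==+++wwwwwwwwwwwwwwwwwwwww:::.....www.......~..~.~~~~~~~~~~~~~
328 ......::--:::-===wwwwwwwwwwwwwww:::..........................~~~~~~~~~~~~~~
330 ......::--wwwwwwwwwwwwww::::.................................~~~~~~~~~~~~~~
332 ......::-wwwwwwwwww::.....~~~~~~~...~....~............~~.~...~~~~~~~~~~~~~~
334 ......:::::::......~~~~~~~~~~~~~~~~~~~~~~~~~~~~~~~~~.~~~~~~~.~~~~~~~~~~~~~~
336 ...........~~~~~~~~~~~~~~~~~~~~~~~~~~~~~~~~~~~~~~~~~~~~~~~~~~~~~~~~~~~~~~~~
338 .........~~~~~~~~~~~~~~~~~~~~~~~~~~~~~~~~~~~~~~~~~~~~~~~~~~~~~~~~~~~~~~~~~~
```

The grip squeezed off the tilted bar because it was too shallow. The tray barely moved. I'll retry about 9 mm deeper.

>>> play_rows:
  series:
    - [0.2,5,0,0,0.4]
    - [0.2,10,0,0,0.4]
    - [0.2,15,0,0,0.4]
    - [0.2,19,0,0,0.4]
    - [0.1,20.3,2,0,0.4]
    - [0,20.3,4.5,0,0.4]
    - [0,20.3,6.5,0,0.4]
    - [0,20.3,6.5,0,0.4]

```text
clock: 36.45
eef_pos: [420.1, -338.8, 90.3]
tool_rot: [-3.138, 0.003, 0.248]
force: [-0.2, 0.5, 0.4]
width: 51.3
```

>>> play_rows:
  series:
    - [0,0,0.8,0,0.4]
    - [0,0,1.6,0,0.4]
    - [0,0,2.4,0,0.4]
    - [0,0,2.4,0,0.4]

```text
clock: 36.85
eef_pos: [421.7, -339.0, 68.1]
tool_rot: [-3.141, 0.001, 0.248]
force: [-0.3, 0.3, -0.2]
width: 50.9
```

```bash
python3 -c "
from h import *
go([421.5,-333,66],14.5)"
```

```text
at [ 421.7 -339.    68.1] yaw 14.23 F [-0.3  0.3 -0.2] w 50.9 t 36.85 -> row [ 0.13 -0.59  0.21] -0.27
```

>>> play_rows:
  series:
    - [0,-0.4,0.2,0,0.4]
    - [0,-0.4,0.2,0,0.6]
    - [0,-0.4,0.2,0,0.75]
    - [0,-0.4,0.2,0,0.75]

```text
clock: 37.25
eef_pos: [419.5, -330.3, 67.0]
tool_rot: [-3.133, 0.002, 0.25]
force: [-3.0, 10.8, 9.4]
width: 23.6
```

>>> play_rows:
  series:
    - [0,0,0,0,0.85]
    - [0,0,0,0,0.85]
    - [0,0,0,0,1]
    - [0,0,0,0,1]

```text
clock: 37.65
eef_pos: [419.6, -330.3, 67.0]
tool_rot: [-3.133, 0.002, 0.25]
force: [-3.4, 10.3, 9.8]
width: 23.1
```

>>> play_rows:
  series:
    - [0,-0.3,-0.3,0,1]
    - [0,-0.3,-0.8,0,1]
    - [0,-0.3,-1.4,0,1]
    - [0,-0.3,-2,0,1]
    - [0,-0.3,-2,0,1]

```text
clock: 38.15
eef_pos: [421.0, -333.5, 87.7]
tool_rot: [3.14, -0.001, 0.248]
force: [0.4, -0.1, -3.5]
width: 23.1
```

Holding it diagonally at 23 mm. The 3.5 N reading is lighter than with a die aboard. Lifting and carrying it to the slab.

>>> play_rows:
  series:
    - [0,0,-1,0,1]
    - [0,0,-3,0,1]
    - [0,0,-5,0,1]
    - [0,0,-7.5,0,1]
    - [0.5,-1,-10,0,1]
    - [1.2,-3,-11.5,0,1]
    - [2.2,-5.5,-12,0,1]
    - [3.4,-8.5,-12,0,1]

```text
clock: 38.95
eef_pos: [432.8, -242.3, 208.3]
tool_rot: [3.139, -0.002, 0.246]
force: [0.5, 0.9, -3.8]
width: 22.6
```

>>> play_rows:
  series:
    - [1.4,-3.5,0,0,1]
    - [2.9,-7,0,0,1]
    - [4.4,-10.5,0,0,1]
    - [5.9,-14,0,0,1]
    - [7.4,-17.5,0,0,1]
    - [8.8,-21,0,0,1]
    - [9.6,-24.5,0,0,1]
    - [10.2,-28,0,0,1]

```text
clock: 39.75
eef_pos: [462.7, 56.1, 207.2]
tool_rot: [3.142, -0.001, 0.248]
force: [0.1, -0.4, -1.7]
width: 23.3
```

>>> play_rows:
  series:
    - [0.6,-3.5,0,0,1]
    - [1.2,-7,0,0,1]
    - [1.8,-10.5,0,0,1]
    - [2.4,-14,0,0,1]
    - [3,-17,0,0,1]
    - [3.4,-19.5,0,0,1]
    - [3.6,-21,0,0,1]
    - [3.6,-21,0,0,1]

```text
clock: 40.55
eef_pos: [445.3, 269.3, 206.9]
tool_rot: [-3.14, -0.001, 0.252]
force: [0.2, -0.1, -3.0]
width: 23.0
```

```bash
python3 -c "
from h import *
import pickle
go([441,339,190],14.2)
e=snap('scene');d=snap('top');pickle.dump((d,e),open('p10.pkl','wb'))";  python3 a.py p10.pkl d 372 470 256 334 |cut -c1-60
```

```text
at [445.3 269.3 206.9] yaw 14.41 F [ 0.2 -0.1 -3. ] w 23.0 t 40.55 -> row [ 1.32 -6.85  1.7 ] 0.21
256 ~~~~~~~~~~~~~~~~~::----wwwwwwwwwwwwwwwwwwwwwwwwwwwwwwwww
258 ~~~~~~~~~~:----wwwwwwwwwwwwwwwwwwwwwwwwwwwwwwwwwwwwwwwww
260 ~~~~:---wwwwwwwwwwwwwwwwwwwwwwwwwwwwwwwwwwwwwwwwwwwwwwww
262 ~~:-wwwwwwwwwwwwwwwwwwwwwwwwwwwwwwwwwwwwwwwwwwwwwwwwwwww
264 ~--wwwwwwwwwwwwwwwwwwwwwwwwwwwwwwwwwwwwwwwwwwwwwwwwwwwww
266 ~:-wwwwwwwwwwwwwwwwwwwwwwwwwwwwwwwwwwwwwwwwwwwwwwwwwwwww
268 ~~-wwwwwwwwwwwwwwwwwwwwwwwwwwwwwwwwwwwwwwwwwwwwwwwwwwwww
270 ~~:-wwwwwwwwwwwwwwwwwwwwwwwwwwwwwwwwwwwwwwwwwwwwwwwwwwww
272 ~~~:wwwwwwwwwwwwwwwwwwwwwwwwwwwwwwwwwwwwwwwwwwwwwwwwwwww
274 ~~~:-wwwwwwwwwwwwwwwwwwwwwwwwwwwwwwwwwwwwwwwwwwwwwwwwwww
276 ~~~~:-wwwwwwwwwwwwwwwwwwwwwwwwwwwwwww++++++wwwwwwwwwwwww
278 ~~~~~-wwwwwwwwwwwwwwwwwwwwwwwwwwwww==++++++=wwwwwwwwwwww
280 ~~~~~:-wwwwwwwwwwwwwwwwww=+++++www==++++++++=wwwwwwwwwww
282 ~~~~~~:wwwwwwwwwwwwwwww:-=++++++www====++++++wwwwwwwwwww
284 ~~~~~~:-wwwwwwwwwwwwww::-=++++++=wwww--=+==wwwwwwwwwwwww
286 ~~~~~~~:-wwwwwwwwwwwwww---=++++++wwwwwwwwwwwwwwwwwwwwwww
288 ~~~~~~~~-wwwwwwwwwwww
[... 677 characters left out ...]
wwwwwwwwwwwwwwwwwwwwwwwwwwwww
312 ~~~~~~~~~~~~~~~-wwwwwwwww------wwwwwwwwwwwwwwwwwwwwwwwww
314 ~~~~~~~~~~~~~~~:-wwwwwww---------wwwwwwwwwwwwwwwwwwwwwww
316 ~~~~~~~~~~~~~~~~-wwwwwwww---------wwwwwwwwwwwwwwwwwwwwww
318 ~~~~~~~~~~~~~~~~~-wwwwwww-----------=wwwwwwwwwwwwwwwwwww
320 ~~~~~~~~~~~~~~~~~:-wwwwwww-----::-==+++=wwwwwwwwwwwwwwww
322 ~~~~~~~~~~~~~~~~~~-wwwwwwwwwww:::--==+++wwwwwwwwwwwwwwww
324 ~~~~~~~~~~~~~~~~~~:-wwwwwwwwww:-----=+++=wwwwwwwwwwwwwww
326 ~~~~~~~~~~~~~~~~~~..:wwwwwwwwww-----==+++=wwwwwwwwwwwwww
328 ~~~~~~~~~~~~~~~~~~~...wwwwwwwwwww:::------wwwwwwwwwwwww:
330 ~~~~~~~~~~~~~~~~~~~~...wwwwwwwwwwwwwwwwwwwwwwww::::.....
332 ~~~~~~~~~~~~~~~~~~~~..:wwwwwwwwwwwwwwwww::::............
```

All four dies are in the box. The tray is still tilted in the grip, so I'll set the mouth edge on the slab and roll the tray level by drawing the bar toward -y.

>>> play_rows:
  series:
    - [0.2,-2,0,0,1]
    - [0.5,-5,1,0,1]
    - [0.9,-8,3,0,1]
    - [1.2,-10.5,6,0,1]
    - [1.3,-11.4,8.5,0,1]
    - [1.3,-11.4,10.2,0,1]
    - [1.3,-11.4,11,0,1]
    - [1.3,-11.4,11,0,1]

```text
clock: 41.45
eef_pos: [430.8, 378.4, 95.9]
tool_rot: [3.139, 0.002, 0.246]
force: [-0.3, 0.3, -3.3]
width: 22.8
```

>>> play_rows:
  series:
    - [0,0,0.3,0,1]
    - [0,0,0.6,0,1]
    - [0,0,0.6,0,1]

```text
clock: 41.75
eef_pos: [430.8, 380.6, 91.2]
tool_rot: [-3.141, -0.001, 0.248]
force: [-0.1, -0.9, -3.5]
width: 22.8
```

>>> play_rows:
  series:
    - [0,0,0.3,0,1]
    - [0,0,0.6,0,1]
    - [0,0,0.6,0,1]

```text
clock: 42.05
eef_pos: [431.0, 381.3, 85.2]
tool_rot: [-3.141, -0.001, 0.248]
force: [1.0, -0.3, 0.5]
width: 23.3
```

>>> play_rows:
  series:
    - [0,0.3,0.3,0,1]
    - [0,0.7,0.4,0,1]
    - [0,1.1,0.5,0,1]
    - [0,1.5,0.6,0,1]
    - [0,1.5,0.6,0,1]

```text
clock: 42.55
eef_pos: [436.0, 363.8, 81.6]
tool_rot: [3.139, -0.002, 0.246]
force: [-1.4, -8.7, 23.4]
width: 21.3
```

>>> play_rows:
  series:
    - [0,0.3,0.1,0,1]
    - [0,0.7,0.2,0,1]
    - [0,1.1,0.4,0,1]
    - [0,1.5,0.6,0,1]
    - [0,1.5,0.6,0,1]

```text
clock: 43.05
eef_pos: [437.5, 350.4, 71.8]
tool_rot: [3.14, 0.002, 0.247]
force: [-0.7, -0.4, -3.1]
width: 12.4
```

>>> play_rows:
  series:
    - [0,0.5,0,0,1]
    - [0,1.1,0,0,1]
    - [0,1.1,0.3,0,1]
    - [0,1.1,0.3,0,1]

```text
clock: 43.45
eef_pos: [440.5, 340.5, 69.4]
tool_rot: [3.141, 0.0, 0.248]
force: [0.0, 0.2, -3.4]
width: 12.3
```

>>> play_rows:
  series:
    - [0,0,0.3,0,1]
    - [0,0,0.5,0,1]
    - [0,0,0.5,0,1]

```text
clock: 43.75
eef_pos: [441.0, 342.0, 67.7]
tool_rot: [-3.14, -0.002, 0.249]
force: [-4.5, -2.8, 22.5]
width: 12.6
```

>>> play_rows:
  series:
    - [0,0,-0.3,0,1]
    - [0,0,-0.3,0,0.8]
    - [0,0,-0.3,0,0.6]
    - [0,0,-0.3,0,0.4]
    - [0,0,-0.3,0,0.4]
    - [0,0,-2,0,0.4]
    - [0,0,-5,0,0.4]
    - [0,0,-9,0,0.4]

```text
clock: 44.55
eef_pos: [439.3, 340.0, 154.0]
tool_rot: [3.14, 0.004, 0.248]
force: [1.0, -0.0, 0.3]
width: 51.2
```

>>> play_rows:
  series:
    - [-1,4,-2,0,0.4]
    - [-2,9,-3,0,0.4]
    - [-3,14,-4,0,0.4]
    - [-3,19,-4,0,0.4]
    - [-3,24,-4,0,0.4]
    - [-3,26,-4,0,0.4]
    - [-3,26,-4,0,0.4]

```text
clock: 45.25
eef_pos: [476.1, 76.7, 194.6]
tool_rot: [3.139, 0.0, 0.24]
force: [0.3, -0.1, -0.4]
width: 51.3
```

```bash
python3 -c "
from h import *
import pickle
go([441,339,190],14.2)
e=snap('scene');d=snap('top');pickle.dump((d,e),open('p11.pkl','wb'))
s=pickle.load(open('top0.pkl','rb'))['img'];a=cv2.absdiff(s,d['img']).max(2);
m=(cv2.blur(a,(3,3))>30).astype(np.uint8);n,l,st,c=cv2.connectedComponentsWithStats(m)
print([(st[i].tolist()) for i in range(1,n) if st[i,4]>25])
";  python3 a.py p11.pkl d 90 200 232 340
```

```text
at [476.1  76.7 194.6] yaw 13.77 F [ 0.3 -0.1 -0.4] w 51.3 t 45.25 -> row [  2.84 -26.31   0.4 ] -0.43
[[270, 161, 44, 11, 192], [46, 174, 223, 306, 35737], [264, 205, 46, 18, 448], [395, 277, 70, 53, 1447], [340, 286, 58, 37, 744], [451, 317, 189, 163, 9855], [404, 476, 31, 4, 97]]
232 ~~~~~~~~~~~~~~~~~~~~~~~~~~~~~~~~~~~~~~~~~~~~~~~~:-=wwwww-:=wwwwwwwwwwwwwwwwwwwwwwwwwwww-----w----------:::::::
234 ~~~~~~~~~~~~~~~~~~~~~~~~~~~~~~~~~~~~~~~~~~~~~~~~~-=wwwwww--wwwwwwwwwwwwwwwwwwwwwwwwwwwww---------------:::::::
236 ~~~~~~~~~~~~~~~~~~~~~~~~~~~~~~~~~~~~~~~~~~~~~~~~~-==wwwww--wwwwwwwwwwwwwwwwwwwwwwwwwwww----------------:::::::
238 ~~~~~~~~~~~~~~~~~~~~~~~~~~~~~~~~~~~~~~~~~~~~~~~~~~-=wwwwwwwwwwwwwwwwwwwwwwwwwwwwwwwwwww-----w----------:::::::
240 ~:~~~~~~~~~~~~~~~~~~~~~~~~~~~~~~~~~~~~:~::---------=+wwwwwwwwwwwwwwwwwwwwwwwwwwwwwwwwww---------------::::::::
242 :~~~~~~~~~~~~~::~~--------------==========+++++++++++wwwwwwwwwwwwwwwwwwwwwwwwwwwwwwwwww---ww----------::::::::
244 :::~:~~~~~~~---==========+++++++++++****************+wwwwwwwwwwwwwwwwwwwwwwwwwwwwwwwww---ww-----------::::::::
246 ~::~:~~
[... 4693 characters left out ...]
::::::::..
328 ~~~~~~~~~~~~-=+*************+=-:::::::::::::---==wwwwwww=wwwwwwwwwwwwwww==----------------------::::::::::::..
330 ~~~~~~~~~~~~-=+***********++=::::::::::::--=wwwwwwwwwwwwwwwwwwwwwwwwwwww=w----------------------:::::::::::::.
332 ~~~~~~~~~~~~-=+**********+=-::::::::::--=wwwwwwwwwwwwwwwwwwwwwww=wwwwwww==w-----------------------:::::::::::.
334 :::::~~~~~~~~-++++++++++==-:::::::::--=wwwwwwwwwwwwwwwwwwwwwwwwwwwwwwww=w=--------------------------::::::::::
336 ..:.:..::~~~~:------::::::::::::::-=wwwwwwwwwwwwwwwwwwwwwwwwwwwwwwwwwww=w=-ww----------------------:::::::::::
338 .:::::.....:::::~~~~~~~::::::::--=wwwwwwwwwwwwwwwwwwwwwwwwwwwwwwwwwwww=====ww----------------------:::::::::::
```

>>> play_rows:
  series:
    - [-1,5,0,0,0.4]
    - [-2,10,0,0,0.4]
    - [-3,15,0,0,0.4]
    - [-4,20,0,0,0.4]
    - [-5,25,0,0,0.4]
    - [-5,30,0,0,0.4]
    - [-5,35,0,0,0.4]
    - [-5,35,0,0,0.4]

```text
clock: 46.15
eef_pos: [513.8, -276.2, 194.4]
tool_rot: [3.137, -0.001, 0.242]
force: [-0.7, -0.1, -1.1]
width: 51.4
```

```bash
python3 -c "
from h import *
import pickle
e=snap('scene');d=snap('top');pickle.dump((d,e),open('p11.pkl','wb'))
s=pickle.load(open('top0.pkl','rb'))['img'];a=cv2.absdiff(s,d['img']).max(2);
m=(cv2.blur(a,(3,3))>30).astype(np.uint8);n,l,st,c=cv2.connectedComponentsWithStats(m)
print([(st[i].tolist()) for i in range(1,n) if st[i,4]>25],status.read_state()['clock'])
";  python3 a.py p11.pkl d 98 192 238 338; python3 a.py p11.pkl e 355 465 150 215
```

```text
[[337, 148, 303, 332, 50676], [270, 161, 44, 11, 194], [264, 205, 46, 18, 450], [118, 256, 70, 73, 2343], [403, 319, 11, 11, 72], [383, 475, 15, 5, 38]] 46.25
238 ~~~~~~~~~~~~~~~~~~~~~~~~~~~~~~~~~~~~~~~~~~~~~~~~~~~~~~~~~----------=========++++++++++=-:~~~~~
240 ~~~~~~~~~~~~~~~~~~~~~~~~~~~~~~~~~:------------=========+++++++++++*******************+=-:::~~~
242 ~~:::~~~~~~-------------==========+++++++++++++***************************************=-::....
244 ~~~~---==========+++++++++++*****************************************************++***+-::....
246 ~~~~-=++*****++++++*******************************************************************+-::....
248 ~~~:-=+******+++++++******************************************************************+-::....
250 ~~~~-=+******++++++*******************************************************************+-::....
252 ::---=+******++++++****************************************************************+**+=::....
254 :-:--=+*****+++++++****************************************************************+**+=::....
256 ~~---=+***++++++++*************+++************
[... 7103 characters left out ...]
B.~~~~~~~~
204 .....wBBBBBBBBBBBBBBB.::::BBwwwwwwwwwwwwwwwwwwwwwwwwwwwwwwwwBBBBBBBBBBBBBBBBBBBBBBBBBBBBBBBBBBBBBBBB..~~~~~~~~
206 K....wBBBBBBBBBBBBBBwwwwwwwwwwwwwwwwwwwwwwwwwwwwwwwwwwBBBBBBBBBBBBBBBBBBBBBBBBBBBBBBBBBBBBBBBBBBBBBB.~~~~~~~~~
208 K....BBBBBBBBBBwwwwwwwwwwwwwwwwwwwwwwwwwwwwwwwwwBBBBBBBBBBBBBBBBBBBBBBBBBBBBBBBBBBBBBBBBBBBBBBBBBBBB.~~~~~~~~~
210 K....BBBwwwwwwwwwwwwwwwwwwwwwwwwwwwwwwwwwwBBBBBBBBBBBBBBBBBBBBBBBBBBBBBBBBBBBBBBBBBBBBBBBBBBBBBBBBB.:~~~~~~~~~
212 ....wwwwwwwwwwwwwwwwwwwwwwwwwwwwwwwwBBBBBBBBBBBBBBBBBBBBBBBBBBBBBBBBBBBBBBBBBBBBBBBBBBBBBBBBBBBBBBB.~~~~~~~~~~
214 wwwwwwwwwwwwwwwwwwwwwwwwwwwwwwBBBBBBBBBBBBBBBBBBBBBBBBBBBBBBBBBBBBBBBBBBBBBBBBBBBBBBBBBBBBBBBBBBBBB.~~~~~~~~~~
```

```bash
python3 -c "
from h import *
import pickle
d,e=pickle.load(open('p11.pkl','rb'))
f=ray(d,(130.5,258.5),99);n=ray(d,(139.5,322),99);u=(f-n)/np.linalg.norm(f-n);C=n+u*95
print('bar',n,f,np.linalg.norm(f-n),'centre',C,'off slab',C[:2]-[441,339]);v=np.array([-u[1],u[0],0]);C[2]=25
for nm,x,y,z in [('-y wall top +x',60,-55,25),('-y wall top -x',-60,-55,25),('-y bottom +x',60,-55,0),('-y bottom -x',-60,-55,0),('strip -x top',-60,-12,50)]:
  P=C+u*x+v*y+[0,0,z];print(nm,proj(d,P)[0])
print('bar ends scene',proj(e,[C+u*60+[0,0,74],C-u*95+[0,0,74],C+u*60+[0,0,50]]))
im=d['img'].astype(int).mean(2)
for y in (270,280,290,300): print(y,im[y,155:185].astype(int))
"
```

```text
bar [353.8 317.4  99. ] [495.9 346.3  99. ] 145.00903420132138 centre [446.89419978 336.33330312  99.        ] off slab [ 5.89419978 -2.66669688]
-y wall top +x [161.5 252.6]
-y wall top -x [169.1 302. ]
-y bottom +x [165.  254.2]
-y bottom -x [172.6 302.5]
strip -x top [146.8 305.6]
bar ends scene [[432.3 167.8]
 [386.9 152.1]
 [431.3 175.7]]
270 [179 179 178 170 159 153 150 138 120 113 121 140 151 153 152 153 152 152
 151 149 154 169 182 185 187 191 195 197 197 189]
280 [201 201 200 201 200 196 181 161 151 138 120 112 119 135 144 148 150 151
 151 151 151 151 154 171 189 198 199 199 199 196]
290 [203 202 201 200 200 201 200 196 182 160 151 144 127 119 125 141 150 151
 151 151 151 151 150 151 154 169 187 196 197 196]
300 [201 201 201 201 200 200 200 200 200 196 181 161 152 144 128 118 123 140
 150 151 152 152 152 150 151 152 153 160 181 193]
```

Checks agree: bar centre about 6 mm from the slab centre, and the wall edges sit where a level tray's would. Handing in.

```bash
python3 -c "
from h import *
print(order.finish_job())"
```

```text
the job is handed in; nothing more can be done
None
```

I've handed the job in: all four dies are in the plywood box, and the empty tray stands on the marble slab with the gripper clear. It finished at about 46 s of the 64 s allowed.

**What I did**
- I drew the tray out by its bar end, then regripped the bar in the middle and carried it to the box.
- The moves here can't tilt the tool, so I tipped the tray by pressing its -y side down on the box rim, mouth low in the box.
- The first tip dropped three dies and a second one dropped the last. Both times the bar slipped out of the fingers and the tray leaned in the box. One regrip also slid off before the next held.
- I rolled the tray level on the slab and let go.

**Last checks, from the images**
- **Dies:** all four showed as separate blocks on the box floor when the tray was lifted away.
- **Tray position:** its centre is about 6 mm from the slab's.
- **Tray level:** its wall edges sit within about 1 px of where a level tray's would, roughly 0.04 rad.
- **Bystanders:** I compared the top picture with the first one and saw no change beyond the tray's old place, the slab, the box and the area the arm covered. In the last pictures the arm hid the hammer, weight2 and much of the box, so I couldn't check the first two there; I never went near either.

**What disagreed**
- The shut fingertips seemed to end about 12 mm higher than I had worked out from the given tip reach. That made the early grips shallow.
- A fit of the leaning bar left errors of about 4 px.
- I had used all 12 picture views before the second tip, so the later checks were on printed pixel maps.

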